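Lay out a laser monitoring line on the optical table

ROBOT

A 7-joint arm with a two-finger parallel gripper is mounted at the origin on the work surface. World frame = base frame: x ahead of the robot, y to its left, z up, the work surface at z = 0. Lengths are in m, angles in degrees, forces in N, time in s.
With the tool pointing down it reaches from about 0.4 to 0.875 m from the base axis. Payload 6.5 kg.
Tool frame: the origin (TCP) lies midway between the tips of the shut fingers; the grasp point (between the pads) lies r.hold_point_z behind it (r.hold_point_z is the distance from the TCP to the grasp point, in m); y points along the fingers, x is the direction in which the jaws open and shut, and the axes are right-handed (so a half turn about y gives the same grasp; the last joint's range is limited). The gripper opens to 85 mm and grips with 20 to 120 N. Pads are 22 mm wide; open, the fingers measure 114 mm over their backs; the gripper's body (76 mm by 85 mm) begins 54 mm behind the grasp point. The pads swing forward as they close: fully open they stand 13 mm farther back than shut.
Start: joints at [68.514, 30.733, -0.252, 88.115, 0.149, 61.152, -4.079], TCP at [0.198, -0.619, 0.231] pointing down, gripper open.
Joint ranges: [-154.64, 154.64], [-21.42, 123.67], [-72.66, 72.17], [13.99, 137.28], [-74.86, 254.86], [10.95, 109.41], [-158.01, 158.01]. Speed limits (degrees/s): [136.94, 136.94, 180, 180, 180, 180, 180].

INTERFACE

Orientations are given as a 3x3 rotation matrix whose columns are the frame's x, y, z axes.
In Python, from cell import sensors, viewer, job_done, r gives the robot as it stands.
- The arm moves only by the shell command python3 -m crank 'ROWS' [FORCE]. ROWS is JSON, a list of rows, each a list of 3 entries, a list of its own where there are three numbers: the shift along the tool's x, y, z in m, then the turn, a rotation vector about the tool's x, y, z in degrees, then the opening, from -1 (shut) to 1 (fully open), so that 0 is half open. In form: [[[x, y, z], [ax, ay, az], jaw], ...]. A call has 1 to 8 rows; each row is the pose to reach, as a shift and turn from the pose measured when the call began, along the tool's axes at that moment; what a row does not reach only later rows make up. A row lasts 1/8 s, in which the tool goes at most 62.5 mm and 10.7 degrees, less where a joint would pass 70% of its speed; a pose out of reach is approached as far as the arm can. A call with a gripper value outside its range is refused whole. The fingers move at their own pace and stop on an object; FORCE is the grip in N (left out, the last holds). Time passes only in rows, so rows that repeat a pose let the fingers close. It gives the time, the measured TCP pose, the force and the opening at its end, in the units of the state.
- sensors.observe(): the state, without advancing time (a new reading comes with each control period).
- viewer.read_camera(name): name is "side" or "top" or "wrist"; returns a dict with "pixels" (420x560x3 uint8, red, green, blue), "fov_y" (degrees; the focal length in pixels is half the picture's height over the tangent of half this angle, whatever the lens; pixels are square), "cx", "cy" (the principal point, pixels), "R" (3x3) and "t" (3): a world point X has camera coordinates R X + t; the wrist camera has in their place "tool_from_camera" (4x4, takes a point from camera to tool coordinates, whose origin is the TCP and whose axes are the tool frame's). Camera axes: x right, y down, z forward; pixel columns grow to the right and rows downward; lengths in m; the calibration is good to about 2 mm. A picture is of the moment at which its call begins: read the wrist's pose just before it. There is no depth.
- job_done(): hands the job in, once; it reports no verdict.
The state is a dict: "clock": time; "q": joint angles; "joint_vel": joint speeds; "tau": joint torques, N m; "eef_pos": TCP position; "tcp_rot": TCP orientation; "contact_force": force on the tool from outside, world axes, zero at the start; "ft_torque": the same for the moment, N m; "width": opening from 0.0 (shut) to 1.0 (fully open).
Only numpy, scipy, OpenCV 4.12 (cv2) and the standard library are available. Lean on these libraries where they do the work, as an engineer would, in place of code of your own. Each camera call takes 0.05 s, during which the arm holds its last target. There are 200 camera calls.

TASK

Rough out the monitoring line on the optical table, laser off: stand the iris in the beam line 70 mm in front of the laser, the round lens in the beam line 100 mm in front of the power sensor, the beamsplitter cube where the photodiode's line of sight crosses the beam line, turned so that the diagonal on its top sends the laser's light into the photodiode, and the square filter 60 mm in front of the photodiode, between it and the cube. Centre each optic on its line and turn it square to it (distances are from the instrument's front to the middle of the optic), and set it down upright and gently on the table. Leave the spare post, the ball driver and the goggles where they are.

Things in the scene. Friction and masses are not known exactly. Their poses are not given: they have to be found in the camera images.
- laser: Fixed laser head: ivory box 150 x 60 mm on a riser, fins on top, 114 mm tall; at the robot's left, shining to the right. Origin on the table below the centre of its exit aperture (end of a short round snout). Own x points along the beam, y to the beam's left (away from the robot), z up. The beam line is level, 75 mm above the table, straight above own x.
- meter: Fixed power sensor at the end of the beam line: black disc of 64 mm diameter on a post, fins behind, centre 75 mm high, 107 mm tall. Origin on the table below the centre of its front face, which looks along own -x, back to the laser; own x is parallel to the beam, and the beam line lies above it.
- photodiode: Fixed photodiode: black box 50 mm wide with a short 29 mm round snout, on a post, 103 mm tall, beyond the beam line as seen from the robot, 135 to 150 mm off it. Origin on the table below the centre of its front (end of the snout), which looks along own -x, square at the beam line; its line of sight, 75 mm high, lies above own x.
- iris: Loose iris: black ring of 36 mm outer diameter (own y), 10 mm thick (own x), steel blades with an 8 mm hole, a little lever sticking up on top (to 105 mm); ring centre 75 mm high, on a 12.7 mm post and a round dark base 44 mm across, 14 mm high. Origin: centre of the underside. Optical axis = own x, both ways alike. 0.2 kg. Grip the ring's two sides across own y, 75 mm high.
- cube: Loose beamsplitter: black 36 mm cube, window in each side, centre 75, top 93 mm high, on a post and a square 46 mm base. Splits along the white line across its top, which reflects like an upright mirror. Origin: centre of the underside; x, y square to the sides, line along (+x,+y). Right when own x lies along the beam, either way round. 0.28 kg. Grip opposite sides 75 mm high.
- lens: Loose lens: clear glass in the largest black ring, 54 mm outer diameter (own y), 14 mm thick (own x), ring centre 75, top 102 mm high, on a 12.7 mm post and a round dark base 50 mm across, 14 mm high. Origin: centre of the underside. Optical axis = own x, both ways alike. 0.27 kg. Grip the ring's two sides across own y, 75 mm high.
- filter: Loose filter: dark glass in a square black frame 44 mm wide (own y), 44 mm high, 12 mm thick (own x), centre 75, top 97 mm high, on a post and a dark base 40 (x) by 50 (y) mm, 14 mm high. Origin: centre of the underside. Optical axis = own x, both ways alike. 0.26 kg. Grip the frame's two sides across own y, 75 mm high.
- spare_post: Bystander: bare 12.7 mm steel post, 91 mm tall, on a round dark base 44 mm across, no optic on it. Origin: centre of the underside. Stays where it is.
- driver: Bystander: ball driver lying on the table, yellow handle 90 mm long and 20 mm thick towards own -x, 90 mm steel shank towards own +x. Origin under the joint of handle and shank. Stays where it is.
- goggles: Bystander: laser goggles lying on the table, amber lenses, 150 mm wide along own y, 48 mm tall, black arms folded towards own +x. Origin below the middle of the lenses. Stays where it is.

How it is judged:
By the outcome, as a careful person would: the job done as asked, in the order asked, and still so for the second after the job is handed in, with the robot touching nothing.
It also fails if it takes over 106 s, if anything falls off the work surface, if the arm or the gripper's body presses on something with over 40 N, if the wrist force passes 120 N, or if a joint passes its speed limit or range.

## Working session

There is one attempt and no reset: what is moved stays moved. The work goes in short steps, Python scripts to look and compute and a shell command to move; the robot and the scene stay as the last step left them, time stands still between calls to the robot, and variables do not carry over. Pictures are saved under pics/ and viewed, about 12 in all and at most 16, crops included, and the job is handed in when it is done.

```bash
mkdir -p pics; ls
cat > h.py <<'E'
import numpy as np, cv2, json
from cell import sensors, viewer, r
def grab(name,f):
    s=sensors.observe(); c=viewer.read_camera(name); p=np.array(c.pop("pixels"))
    cv2.imwrite(f"pics/{f}.png",cv2.cvtColor(p,cv2.COLOR_RGB2BGR))
    fl=210/np.tan(np.radians(c["fov_y"])/2)
    if name=="wrist":
        T=np.array(c["tool_from_camera"]); Rt=np.array(s["tcp_rot"]); 
        Rwc=Rt@T[:3,:3]; o=Rt@T[:3,3]+np.array(s["eef_pos"])
    else:
        R=np.array(c["R"]);t=np.array(c["t"]); Rwc=R.T; o=-R.T@t
    json.dump(dict(f=fl,cx=c["cx"],cy=c["cy"],Rwc=Rwc.tolist(),o=o.tolist()),open(f"pics/{f}.json","w"))
    return p
def cam(f): 
    d=json.load(open(f"pics/{f}.json")); return d["f"],d["cx"],d["cy"],np.array(d["Rwc"]),np.array(d["o"])
def ray(f,u,v):
    fl,cx,cy,R,o=cam(f); return o,R@np.array([(u-cx)/fl,(v-cy)/fl,1])
def onz(f,u,v,z):
    o,d=ray(f,u,v); return o+d*(z-o[2])/d[2]
def proj(f,X):
    fl,cx,cy,R,o=cam(f); c=R.T@(np.array(X)-o); return c[0]/c[2]*fl+cx,c[1]/c[2]*fl+cy
E
python3 - <<'E'
from h import *
import cell
for n in("top","side","wrist"):
    grab(n,n+"0"); fl,cx,cy,R,o=cam(n+"0"); print(n,fl,cx,cy,o.round(3),R.round(3).tolist())
s=sensors.observe();print(s, r.hold_point_z)
E
```

```text
pics
top 423.37756524294264 273.31244936261606 212.15434901971628 [ 0.541 -0.051  0.89 ] [[0.028, -0.997, 0.072], [-1.0, -0.027, 0.01], [-0.008, -0.072, -0.997]]
side 469.4163320293505 278.9435681126129 202.64259089489934 [0.373 0.79  0.657] [[-0.977, -0.103, 0.189], [-0.214, 0.566, -0.796], [-0.025, -0.818, -0.575]]
wrist 324.98082967475113 280.3488478328892 209.31968597357007 [ 0.263 -0.598  0.373] [[0.304, -0.917, -0.26], [-0.953, -0.292, -0.082], [-0.001, 0.273, -0.962]]
{'clock': 0.15, 'q': array([68.51364585, 30.76755648, -0.25415634, 88.15637812,  0.1506362 ,
       61.15141373, -4.07989364]), 'joint_vel': array([ 0.03177316, -0.14768804,  0.03593945, -0.25578567,  0.03438709,
       -0.09685116, -0.08252884]), 'tau': array([ 1.43055731e-03, -5.83784938e+01,  1.04973625e+00, -2.59354985e+01,
        1.24987116e-02,  6.40446509e-03, -2.68347350e-06]), 'eef_pos': array([ 0.19738992, -0.61880972,  0.230623  ]), 'tcp_rot': array([[ 3.03994444e-01, -5.15453656e-04,  9.52673665e-01],
       [-9.52672912e-01,  1.20402342e-03,  3.03994856e-01],
       [-1.30373666e-03, -9.99999142e-01, -1.25042305e-04]]), 'contact_force': array([-0.06252755,  0.4951246 ,  0.64709841]), 'ft_torque': array([ 0.00153789, -0.0637616 , -0.04421946]), 'width': 0.9986076408448035} 0.0187
```

Run:
```python
import cv2
for n in("top","side"):
    a=cv2.imread(f"pics/{n}0.png"); cv2.imwrite(f"pics/{n}0b.png",cv2.resize(a,(800,600),interpolation=cv2.INTER_CUBIC))
```

```text
(no output)
```

View pics/top0b.png

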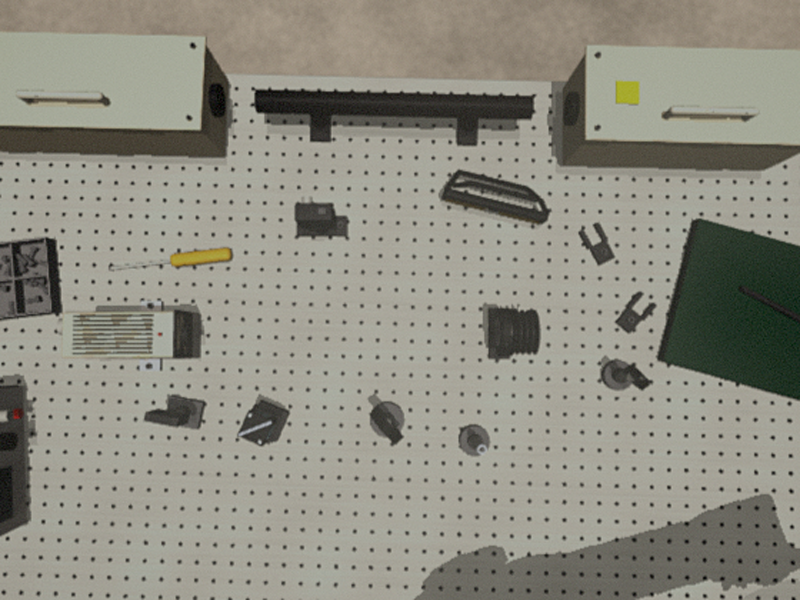

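View pics/side0b.png

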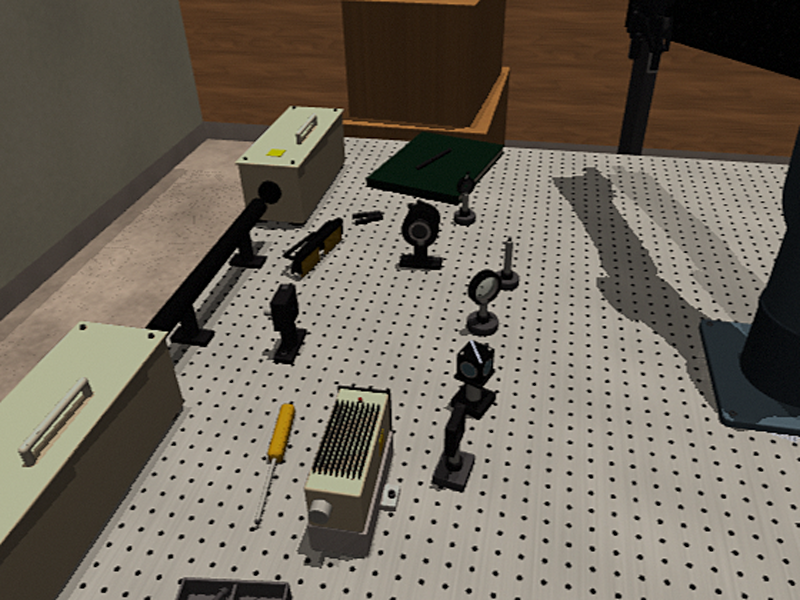

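The top view shows (800-px scale) the laser at (130,333) with its snout at about (200,333), the meter at (490,333), the photodiode at (320,218), filter (175,412), cube (263,422), lens (387,418), spare post (474,440), iris (625,377), driver (170,260) and goggles (495,195). The side view agrees.

Run:
```python
from h import *
k=.7
for n,u,v,z in [("laser snout end",202,333,.075),("laser box r",172,333,.114),("meter face",487,333,.075),("pd front",318,236,.075),("pd top",318,210,.1),
 ("iris base",617,374,.014),("iris ring",633,378,.09),("lens base",386,417,.014),("lens t1",371,401,.075),("lens t2",402,438,.075),("cube a",240,437,.093),("cube b",271,421,.093),("filter t1",150,415,.09),("filter t2",190,408,.09),("filter base",186,412,.014),("post base",473,438,.014),("post top",481,450,.091),("goggles",500,200,.03),("driver",172,260,.01)]:
    print(n,onz("top0",u*k,v*k,z).round(3)[:2])
```

```text
laser snout end [0.552 0.21 ]
laser box r [0.55  0.236]
meter face [ 0.563 -0.174]
pd front [0.688 0.058]
pd top [0.719 0.056]
iris base [ 0.51 -0.37]
iris ring [ 0.508 -0.363]
lens base [ 0.44 -0.04]
lens t1 [ 0.468 -0.021]
lens t2 [ 0.42  -0.063]
cube a [0.418 0.148]
cube b [0.44  0.108]
filter t1 [0.443 0.268]
filter t2 [0.453 0.216]
filter base [0.439 0.247]
post base [ 0.414 -0.165]
post top [ 0.41  -0.166]
goggles [ 0.756 -0.196]
driver [0.659 0.28 ]
```

View pics/wrist0.png

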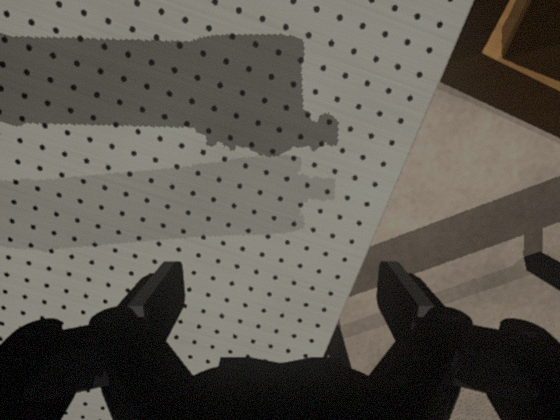

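The wrist view shows the fingers at rows over 260, the table above; image up is tool +z. Next, a survey with the tool turned so that z is world +x.

```bash
cat > go.py <<'E'
import sys
from h import *
# usage: go.py x y z heading(deg of tool x)  -> shift & turn in tool axes, tool kept pointing down
from scipy.spatial.transform import Rotation as Ro
def plan(x,y,z,psi):
    s=sensors.observe(); R=np.array(s["tcp_rot"]); p=np.array(s["eef_pos"]); a=np.radians(psi)
    T=np.array([[np.cos(a),0,-np.sin(a)],[np.sin(a),0,np.cos(a)],[0,-1,0]]); 
    print("clock %.2f"%s["clock"],"pos",p.round(4),"head %.2f"%np.degrees(np.arctan2(R[1,0],R[0,0])),"w %.3f"%s["width"],"q1,7",s["q"][[0,6]].round(0))
    print("shift",(R.T@(np.array([x,y,z])-p)).round(4).tolist(),"turn",Ro.from_matrix(R.T@T).as_rotvec(degrees=True).round(2).tolist())
if __name__=="__main__": plan(*map(float,sys.argv[1:5]))
E
sed -i 's/-np.sin(a)\],\[np.sin(a),0,np.cos(a)/-np.sin(a)],[np.sin(a),0,np.cos(a)/' go.py; python3 go.py .45 -.36 .23 -90
```

```text
clock 0.15 pos [ 0.1974 -0.6188  0.2306] head -72.30 w 0.999 q1,7 [69. -4.]
shift [-0.1698, 0.0008, 0.3193] turn [0.02, 17.7, -0.07]
```

```bash
python3 -m crank '[[[-0.057,0,0.107],[0,6,0],1],[[-0.114,0,0.213],[0,12,0],1],[[-0.17,0,0.32],[0,17.7,0],1],[[-0.17,0,0.32],[0,17.7,0],1],[[-0.17,0,0.32],[0,17.7,0],1],[[-0.17,0,0.32],[0,17.7,0],1],[[-0.17,0,0.32],[0,17.7,0],1],[[-0.17,0,0.32],[0,17.7,0],1]]'; python3 -c "
from h import *
grab('wrist','w_iris')"; python3 go.py .47 -.03 .25 -90
```

```text
clock: 1.15
eef_pos: [0.4499, -0.36, 0.2306]
tcp_rot: [[-0.0, -0.001, 1.0], [-1.0, 0.001, -0.0], [-0.001, -1.0, -0.001]]
contact_force: [0.3, -0.1, -0.0]
width: 0.998
clock 1.20 pos [ 0.4494 -0.3607  0.2306] head -90.11 w 0.998 q1,7 [ 36. -57.]
shift [-0.3308, -0.0192, 0.02] turn [0.09, -0.11, -0.04]
```

```bash
python3 -m crank '[[[-0.331,-0.02,0.02],[0,0,0],1],[[-0.331,-0.02,0.02],[0,0,0],1],[[-0.331,-0.02,0.02],[0,0,0],1],[[-0.331,-0.02,0.02],[0,0,0],1],[[-0.331,-0.02,0.02],[0,0,0],1],[[-0.331,-0.02,0.02],[0,0,0],1],[[-0.331,-0.02,0.02],[0,0,0],1]]'; python3 -c "
from h import *
grab('wrist','w_mid')"
python3 -m crank '[[[-0.21,-0.02,0.04],[0,0,0],1],[[-0.21,-0.02,0.04],[0,0,0],1],[[-0.21,-0.02,0.04],[0,0,0],1],[[-0.21,-0.02,0.04],[0,0,0],1],[[-0.21,-0.02,0.04],[0,0,0],1]]'; python3 -c "
from h import *
grab('wrist','w_left')"
python3 -m crank '[[[0.13,0,0.12],[0,0,0],1],[[0.13,0,0.12],[0,0,0],1],[[0.13,0,0.12],[0,0,0],1],[[0.13,0,0.12],[0,0,0],1],[[0.13,0,0.12],[0,0,0],1]]'
python3 - <<'E'
from h import *
grab('wrist','w_pd')
a=[cv2.imread(f'pics/{n}.png')[:300] for n in ('w_iris','w_mid','w_left','w_pd')]
for i,n in enumerate(('w_mid','w_left')): pass
cv2.imwrite('pics/v1.png',cv2.resize(np.vstack([a[1],a[2]]),(560,600)))
cv2.imwrite('pics/v2.png',cv2.resize(np.vstack([a[0],a[3]]),(560,600)))
E
python3 go.py .47 -.2 .25 -90
```

```text
clock: 2.08
eef_pos: [0.47, -0.0299, 0.251]
tcp_rot: [[-0.001, -0.001, 1.0], [-1.0, 0.001, -0.001], [-0.001, -1.0, -0.001]]
contact_force: [-0.9, -0.6, 0.5]
width: 0.998
clock: 2.75
eef_pos: [0.5114, 0.1782, 0.2705]
tcp_rot: [[-0.004, -0.002, 1.0], [-1.0, 0.0, -0.004], [-0.0, -1.0, -0.002]]
contact_force: [-0.1, 0.2, 0.1]
width: 1.0
clock: 3.42
eef_pos: [0.6298, 0.0433, 0.2697]
tcp_rot: [[-0.009, -0.004, 1.0], [-1.0, -0.002, -0.009], [0.002, -1.0, -0.004]]
contact_force: [0.1, 0.5, 0.8]
width: 0.996
clock 3.48 pos [0.6297 0.0447 0.2699] head -90.40 w 1.000 q1,7 [   1. -104.]
shift [0.2458, 0.0208, -0.1579] turn [0.19, -0.4, 0.08]
```

View pics/v1.png

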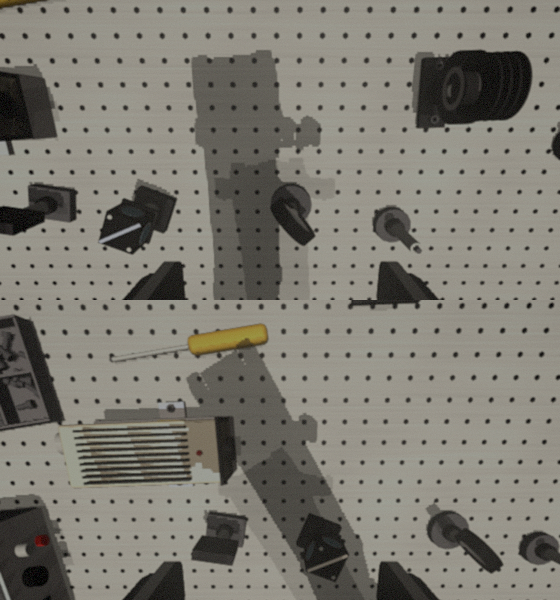

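View pics/v2.png

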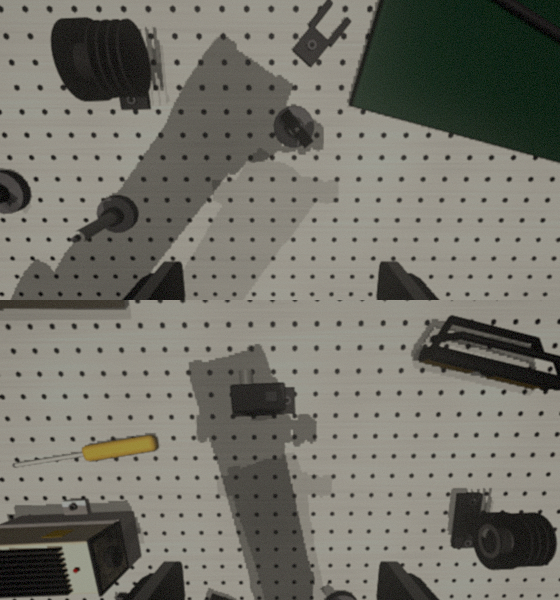

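The upper v1 shows the meter (430-530,50-125), lens (292,210), cube (135,215), filter (45,205) and post (400,230). The lower one shows the laser, its top spanning (60-235,415-487). In v2 the iris is at (293,125) with its ring seen from above, and the photodiode at (262,400), i.e. row 100. I'll enlarge these for edge positions.

```bash
cat > comp.py <<'E'
from h import *
def comp(crops,out,W=800):
    tiles=[]
    for f,u0,v0,u1,v1,k in crops:
        a=cv2.imread(f"pics/{f}.png")[v0:v1,u0:u1]
        a=(255*(a/255.)**.5).astype(np.uint8)
        a=cv2.resize(a,None,fx=k,fy=k,interpolation=cv2.INTER_CUBIC)
        for u in range(-(-u0//10)*10,u1,10):
            cv2.line(a,((u-u0)*k,0),((u-u0)*k,8 if u%50 else 16),(0,0,255),1)
            if u%20==0: cv2.putText(a,str(u),((u-u0)*k+1,18),0,.35,(0,0,255),1)
        for v in range(-(-v0//10)*10,v1,10):
            cv2.line(a,(0,(v-v0)*k),(8,(v-v0)*k),(255,0,0),1)
            if v%20==0: cv2.putText(a,str(v),(9,(v-v0)*k+4),0,.35,(255,0,0),1)
        tiles.append(a)
    C=np.zeros((600,800,3),np.uint8);x=y=h=0
    for a in tiles:
        if x+a.shape[1]>800: x=0;y+=h+2;h=0
        b=a[:max(0,600-y)]; C[y:y+b.shape[0],x:x+b.shape[1]]=b; x+=a.shape[1]+2;h=max(h,a.shape[0])
    cv2.imwrite(f"pics/{out}.png",C)
E
python3 - <<'E'
from comp import *
comp([("w_left",50,100,250,200,2),("w_pd",70,200,170,300,2),("w_pd",220,70,305,125,2),("w_iris",40,10,170,115,3),("w_mid",405,40,535,135,3)],"v3")
E
```

```text
(no output)
```

View pics/v3.png

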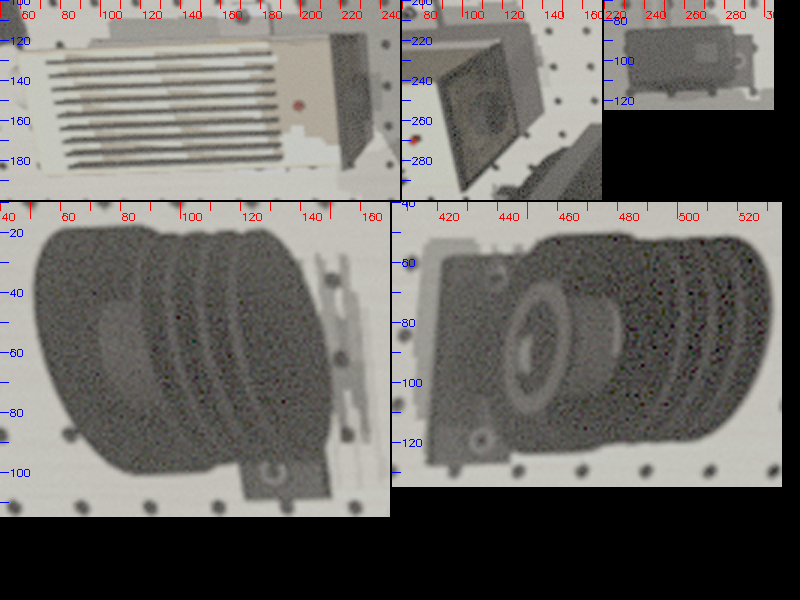

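The crops show the laser's top front edge in w_left from (209,117) to (219,185), the meter's inner ring in w_mid centred at (452,88.5), and the photodiode box in w_pd at (230-286,84-116). The snouts aren't clear, so I'll take two better-placed views on the way back to the iris.

```bash
python3 -m crank '[[[-0.05,0.02,-0.09],[0,0,0],1],[[-0.05,0.02,-0.09],[0,0,0],1],[[-0.05,0.02,-0.09],[0,0,0],1],[[-0.05,0.02,-0.09],[0,0,0],1]]'; python3 -c "
from h import *
grab('wrist','w_a')"
python3 -m crank '[[[0.17,0.0,0],[0,0,0],1],[[0.17,0.0,0],[0,0,0],1],[[0.17,0.0,0],[0,0,0],1],[[0.17,0.0,0],[0,0,0],1],[[0.17,0.0,0],[0,0,0],1]]'; python3 -c "
from comp import *
grab('wrist','w_b')
comp([('w_a',80,120,280,270,2),('w_a',230,10,360,110,3),('w_b',360,120,495,270,2),('w_b',30,10,180,120,3)],'v4')"
python3 go.py .46 -.36 .25 -90
```

```text
clock: 3.98
eef_pos: [0.5402, 0.0953, 0.2508]
tcp_rot: [[-0.006, -0.002, 1.0], [-1.0, -0.002, -0.006], [0.002, -1.0, -0.002]]
contact_force: [0.3, -0.0, 0.3]
width: 1.003
clock: 4.65
eef_pos: [0.54, -0.0749, 0.251]
tcp_rot: [[-0.008, -0.001, 1.0], [-1.0, -0.001, -0.008], [0.001, -1.0, -0.001]]
contact_force: [0.4, 1.0, 0.6]
width: 0.998
clock 4.70 pos [ 0.54  -0.074  0.251] head -90.35 w 1.002 q1,7 [ 12. -92.]
shift [0.2864, 0.0014, -0.0782] turn [0.08, -0.35, 0.05]
```

View pics/v4.png

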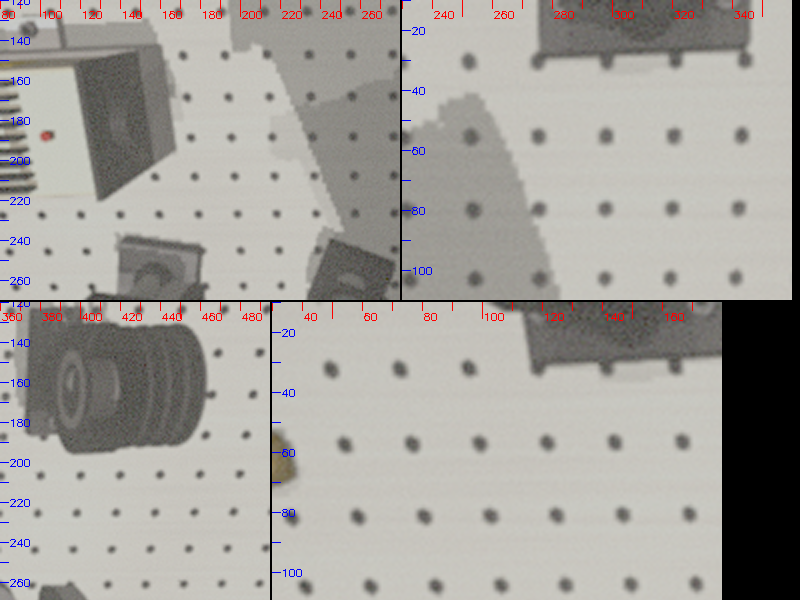

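Run:
```python
from h import *
def loc(f,u0,v0,u1,v1,k):
    a=cv2.cvtColor(cv2.imread(f"pics/{f}.png"),cv2.COLOR_BGR2GRAY)
    a=cv2.bilateralFilter(a,5,12,3)[v0:v1,u0:u1].astype(float)
    a=np.clip((a-15)*3.2,0,255).astype(np.uint8); a=cv2.resize(a,None,fx=k,fy=k,interpolation=cv2.INTER_CUBIC)
    a=cv2.cvtColor(a,cv2.COLOR_GRAY2BGR)
    for u in range(-(-u0//10)*10,u1,10):
        cv2.line(a,((u-u0)*k,0),((u-u0)*k,6),(0,0,255),1); cv2.putText(a,str(u),((u-u0)*k,16),0,.35,(0,0,255),1)
    for v in range(-(-v0//10)*10,v1,10):
        cv2.line(a,(0,(v-v0)*k),(6,(v-v0)*k),(255,0,0),1); cv2.putText(a,str(v),(8,(v-v0)*k+4),0,.35,(255,90,0),1)
    return a
A=loc("w_a",60,140,160,225,4);B=loc("w_pd",220,75,305,128,4);C=loc("w_pd",80,205,170,300,3);D=loc("w_mid",405,40,535,135,3)
O=np.zeros((630,800,3),np.uint8)
O[:A.shape[0],:400]=A;O[:B.shape[0],402:742]=B;O[342:627,:270]=C;O[342:627,402:792]=D
cv2.imwrite("pics/v5.png",O[:600])
print("laser top corners", [onz("w_left",u,v,.114).round(4)[:2] for u,v in((209,117),(219,185))],[onz("w_a",u,v,.114).round(4)[:2] for u,v in((72,152),(99,220))])
print("meter",onz("w_mid",452.3,88.5,.075),onz("w_b",390,164,.075), onz("w_iris",100,60,.075))
print("pd",[onz("w_pd",u,v,.1).round(4)[:2] for u,v in((231,84),(286,83),(232,116),(287,115))])
```

```text
laser top corners [array([0.58  , 0.2413]), array([0.5187, 0.2359])] [array([0.5811, 0.2721]), array([0.5203, 0.2589])]
meter [ 0.56342236 -0.18825846  0.075     ] [ 0.56312733 -0.18265862  0.075     ] [ 0.56468909 -0.2075372   0.075     ]
pd [array([0.7268, 0.0867]), array([0.7272, 0.0372]), array([0.6992, 0.0872]), array([0.6996, 0.0364])]
```

View pics/v5.png

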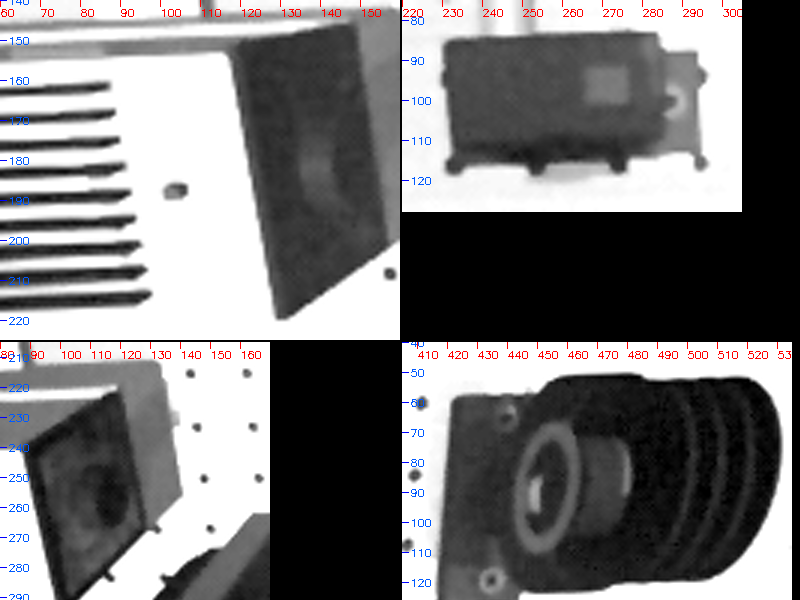

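Run:
```python
from h import *
P=lambda f,z,*q:print(f,z,[onz(f,u,v,z).round(4)[:2].tolist() for u,v in q])
P("w_a",.114,(117,152),(129,219.5)); P("w_left",.114,(209,117),(219.5,184.5),(184+.0,118.2),(60,185.5))
P("w_mid",.075,(452,88.5)); P("w_b",.075,(395,164)); 
P("w_pd",.114,(87,238.5),(99,290),(118,222))
for f in("w_a","w_pd"):
  for y in(.24,.235,.23,.225,.22,.215): print(f,y,[np.round(proj(f,(.551,y,z)),1).tolist() for z in(.063,.075,.087)])
# fit laser box top edges in w_left by bright mask
a=cv2.imread("pics/w_left.png"); g=cv2.GaussianBlur(a,(3,3),0).min(2); 
for f,cols in(("w_left",range(95,205,6)),):
  up=[];lo=[]
  for u in cols:
    c=g[100:200,u].astype(float); d=np.diff(c); up.append((u,100+np.argmax(d[5:30])+5.5)); lo.append((u,100+80+np.argmin(d[80:95])+.5))
  print(up[::4],lo[::4])
# meter: dark blob widths in w_mid rows
```

```text
w_a 0.114 [[0.5809, 0.2339], [0.5206, 0.2318]]
w_left 0.114 [[0.58, 0.2413], [0.5192, 0.2354], [0.5791, 0.2635], [0.5188, 0.3849]]
w_mid 0.075 [[0.5634, -0.188]]
w_b 0.075 [[0.5631, -0.1876]]
w_pd 0.114 [[0.5853, 0.2328], [0.5288, 0.2303], [0.602, 0.2]]
w_a 0.24 [[139.2, 176.2], [134.1, 178.4], [128.7, 180.7]]
w_a 0.235 [[144.0, 176.2], [139.2, 178.3], [134.0, 180.6]]
w_a 0.23 [[148.9, 176.2], [144.2, 178.3], [139.2, 180.6]]
w_a 0.225 [[153.8, 176.1], [149.3, 178.3], [144.4, 180.6]]
w_a 0.22 [[158.7, 176.1], [154.3, 178.2], [149.7, 180.5]]
w_a 0.215 [[163.5, 176.1], [159.4, 178.2], [154.9, 180.5]]
w_pd 0.24 [[111.0, 250.4], [105.7, 254.6], [100.0, 259.1]]
w_pd 0.235 [[115.4, 250.3], [110.2, 254.6], [104.6, 259.1]]
w_pd 0.23 [[119.7, 250.3], [114.6, 254.5], [109.2, 259.0]]
w_pd 0.225 [[124.0, 250.2], [119.1, 254.5], [113.8, 259.0]]
w_pd 0.22 [[128.3, 250.2], [123.5, 254.4], [118.4, 258.9]]
w_pd 0.215 [[132.6, 250.1], [128.0, 254.4], [123.0, 258.9]]
[(95, np.float64(124.5)), (119, np.float64(129.5)), (143, np.float64(129.5)), (167, np.float64(128.5)), (191, np.float64(121.5))] [(95, np.float64(180.5)), (119, np.float64(180.5)), (143, np.float64(184.5)), (167, np.float64(183.5)), (191, np.float64(186.5))]
```

The crops show the laser's top front corners at w_a (117,152) and (129,219.5), a faint snout at (140,179), and the meter ring centred at (452,88.5). The photodiode box spans (231-286,84-116). The beam line then runs from about (0.550,0.23) to (0.563,-0.188), a heading of -88.2°, which agrees with the laser's front edge. Next is a close look at the iris.

```bash
python3 -m crank '[[[0.29,0.03,-0.075],[0,0,0],1],[[0.29,0.03,-0.075],[0,0,0],1],[[0.29,0.03,-0.075],[0,0,0],1],[[0.29,0.03,-0.075],[0,0,0],1],[[0.29,0.03,-0.075],[0,0,0],1],[[0.29,0.03,-0.075],[0,0,0],1]]'
python3 - <<'E'
from comp import *
grab('wrist','w_i2')
comp([('w_i2',230,60,360,200,4)],'v6')
c=cv2.imread('pics/v6.png')[:,:520]
# second tile: lens,cube from earlier views
comp([('w_i2',230,70,350,200,3),('w_mid',90,170,190,260,4),('w_mid',260,170,330,250,4),('w_left',185,200,255,270,4)],'v6')
E
python3 go.py .51 -.37 .25 -115
```

```text
clock: 5.45
eef_pos: [0.4614, -0.3671, 0.2208]
tcp_rot: [[-0.011, -0.003, 1.0], [-1.0, -0.002, -0.011], [0.002, -1.0, -0.003]]
contact_force: [-0.5, 1.5, 1.0]
width: 1.004
clock 5.50 pos [ 0.4631 -0.3641  0.221 ] head -90.44 w 1.000 q1,7 [ 37. -59.]
shift [0.0055, -0.0291, 0.0469] turn [0.09, 24.56, 0.05]
```

View pics/v6.png

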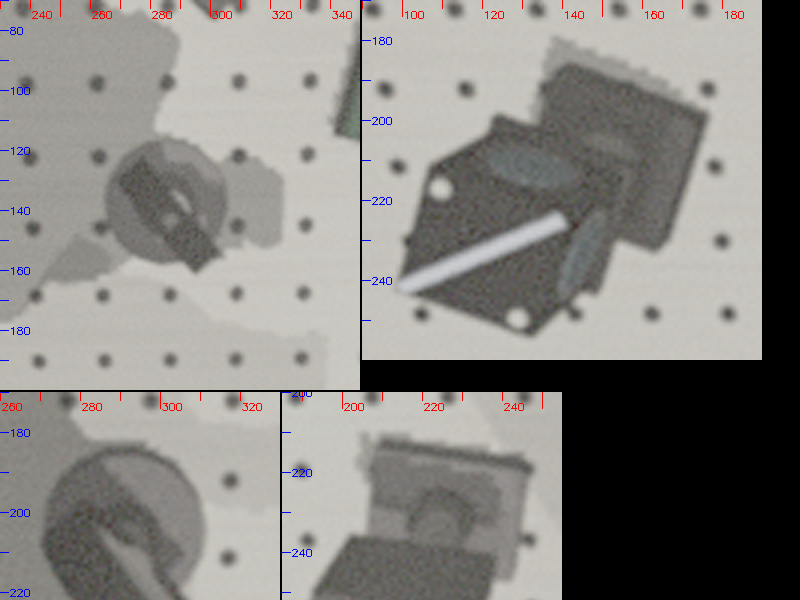

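In the crop, the iris base circle is centred at about (285.7,136.3) in w_i2, and the ring bar runs from (274,126.5) to (299.5,156.5). The cube diagonal in w_mid runs from (99,242) to (139,224).

Run:
```python
from h import *
b=onz("w_i2",285.7,136.3,.014);p=onz("w_i2",274,126.5,.08);q=onz("w_i2",299.5,156.5,.08)
print(b,p,q,(p+q)/2,np.linalg.norm(p-q),np.degrees(np.arctan2(*(q-p)[1::-1])))
```

```text
[ 0.50993401 -0.37360186  0.014     ] [ 0.52197044 -0.36258939  0.08      ] [ 0.49650598 -0.38425616  0.08      ] [ 0.50923821 -0.37342278  0.08      ] 0.033434836185206374 -139.60675913056542
```

```bash
python3 -m crank '[[[0.01,0.03,0.047],[0,-10.7,0],1],[[0.01,0.03,0.047],[0,-21,0],1],[[0.01,0.03,0.047],[0,-32,0],1],[[0.01,0.03,0.047],[0,-43,0],1],[[0.01,0.03,0.047],[0,-53,0],1],[[0.01,0.03,0.047],[0,-64,0],1],[[0.01,0.03,0.047],[0,-75,0],1],[[0.01,0.03,0.047],[0,-85,0],1]]'; python3 go.py .5095 -.3735 .191 40.4
```

```text
clock: 6.5
eef_pos: [0.5118, -0.3716, 0.1913]
tcp_rot: [[0.996, -0.001, 0.085], [-0.085, 0.0, 0.996], [-0.001, -1.0, 0.0]]
contact_force: [0.9, -0.6, 0.3]
width: 1.0
clock 6.50 pos [ 0.5118 -0.3716  0.1913] head -4.86 w 1.000 q1,7 [49. 15.]
shift [-0.0021, 0.0003, -0.0021] turn [-0.04, -45.26, -0.03]
```

```bash
python3 -m crank '[[[-0.002,0,-0.002],[0,-10.7,0],1],[[-0.002,0,-0.002],[0,-21,0],1],[[-0.002,0,-0.002],[0,-32,0],1],[[-0.002,0,-0.002],[0,-43,0],1],[[-0.002,0,-0.002],[0,-45.3,0],1],[[-0.002,0.05,-0.002],[0,-45.3,0],1],[[-0.002,0.05,-0.002],[0,-45.3,0],1]]'
python3 - <<'E'
from comp import *
grab('wrist','w_i3')
E
python3 go.py .5095 -.3735 .054 40.4
python3 - <<'E'
from comp import *
comp([('w_i3',150,120,410,420,2)],'v7')
E
```

```text
clock: 7.38
eef_pos: [0.5085, -0.3698, 0.1385]
tcp_rot: [[0.759, -0.006, -0.651], [0.651, 0.005, 0.759], [-0.001, -1.0, 0.008]]
contact_force: [-0.3, 0.9, 0.3]
width: 1.002
clock 7.42 pos [ 0.5099 -0.3709  0.1408] head 40.62 w 0.999 q1,7 [55. 54.]
shift [-0.002, 0.0868, -0.002] turn [-0.22, 0.22, -0.01]
```

View pics/v7.png

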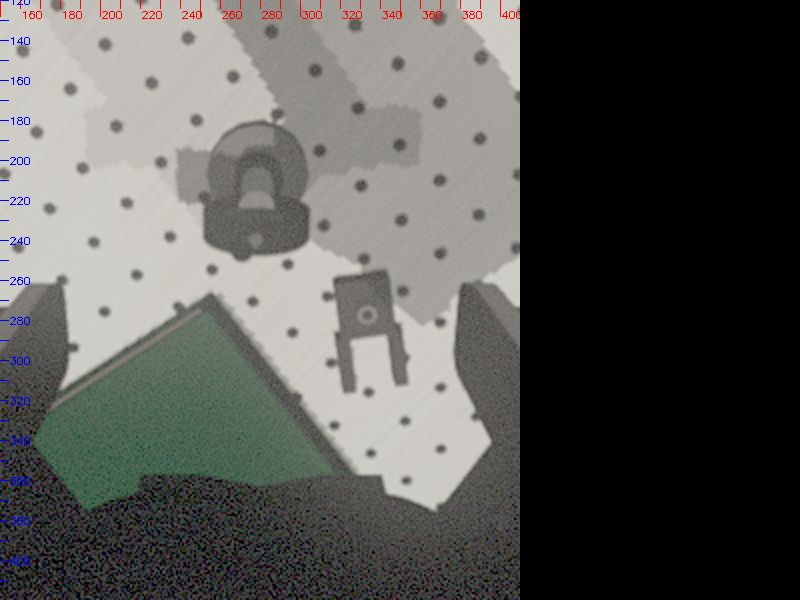

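The iris shows square between the open fingers: base circle centre about (279,206), ring spanning u 251.5-305. Compare it with the TCP.

Run:
```python
from h import *
b=onz("w_i3",279,206,.014); print(b, onz("w_i3",251.5,232,.075),onz("w_i3",305,232,.075))
s=sensors.observe();R=np.array(s['tcp_rot']);print(R.T@(b-s['eef_pos']))
```

```text
[ 0.50851429 -0.37255411  0.014     ] [ 0.49598261 -0.38589553  0.075     ] [ 0.52330144 -0.36244119  0.075     ]
[-0.00209249  0.12680738 -0.00082258]
```

```bash
python3 -m crank '[[[-0.002,0.05,-0.001],[0,0,0],1],[[-0.002,0.085,-0.001],[0,0,0],1],[[-0.002,0.085,-0.001],[0,0,0],1],[[-0.002,0.085,-0.001],[0,0,0],-1],[[-0.002,0.085,-0.001],[0,0,0],-1],[[-0.002,0.085,-0.001],[0,0,0],-1],[[-0.002,0.085,-0.001],[0,0,0],-1],[[-0.002,0.085,-0.001],[0,0,0],-1]]' 40; python3 go.py .51 .0 .2 1.8
```

```text
clock: 8.43
eef_pos: [0.5098, -0.3735, 0.0576]
tcp_rot: [[0.759, -0.001, -0.651], [0.651, 0.001, 0.759], [0.0, -1.0, 0.001]]
contact_force: [-1.6, -0.5, 5.8]
width: 0.403
clock 8.43 pos [ 0.5098 -0.3735  0.0576] head 40.60 w 0.403 q1,7 [53. 51.]
shift [0.2433, -0.142, 0.2836] turn [-0.08, 38.8, -0.01]
```

```bash
python3 -m crank '[[[0,-0.02,0],[0,0,0],-1],[[0,-0.06,0],[0,0,0],-1],[[0,-0.12,0],[0,0,0],-1],[[0,-0.18,0],[0,10.7,0],-1],[[0,-0.18,0],[0,21,0],-1]]'; python3 go.py .58 .03 .24 -88
```

```text
clock: 9.05
eef_pos: [0.5132, -0.3748, 0.245]
tcp_rot: [[0.944, 0.009, -0.33], [0.33, -0.005, 0.944], [0.007, -1.0, -0.007]]
contact_force: [0.2, -0.7, -3.8]
width: 0.404
clock 9.05 pos [ 0.5132 -0.3748  0.245 ] head 19.27 w 0.404 q1,7 [54. 38.]
shift [0.1967, 0.0038, 0.3601] turn [-0.09, 107.27, 0.67]
```

```bash
python3 -m crank '[[[0.028,0,0.051],[0,10.7,0],-1],[[0.056,0,0.103],[0,21,0],-1],[[0.084,0,0.154],[0,32,0],-1],[[0.112,0,0.206],[0,43,0],-1],[[0.14,0,0.257],[0,53,0],-1],[[0.168,0,0.308],[0,64,0],-1],[[0.197,0,0.36],[0,75,0],-1],[[0.197,0,0.36],[0,85,0],-1]]' >/dev/null; python3 go.py .58 .03 .24 -88
```

```text
clock 10.05 pos [0.5802 0.0378 0.2454] head -64.60 w 0.398 q1,7 [  7. -81.]
shift [0.0069, 0.0054, -0.0036] turn [-0.6, 23.4, 0.15]
```

```bash
python3 -m crank '[[[0,0,0],[0,10.7,0],-1],[[0,0,0],[0,21,0],-1],[[0,0,0],[0,23.4,0],-1],[[0,0,0],[0,23.4,0],-1],[[0,0,0],[0,23.4,0],-1]]' >/dev/null
python3 - <<'E'
from comp import *
import comp as cc
grab('wrist','w_c')
a=cv2.imread('pics/w_c.png'); 
comp([('w_c',0,130,180,310,2),('w_c',200,0,330,110,3),('w_c',180,240,380,420,2)],'v8')
E
python3 go.py .58 .03 .24 -88
```

```text
clock 10.72 pos [0.5802 0.0379 0.2458] head -87.95 w 0.406 q1,7 [   4. -102.]
shift [0.0079, 0.0058, -0.0005] turn [-0.63, 0.05, 0.01]
```

View pics/v8.png

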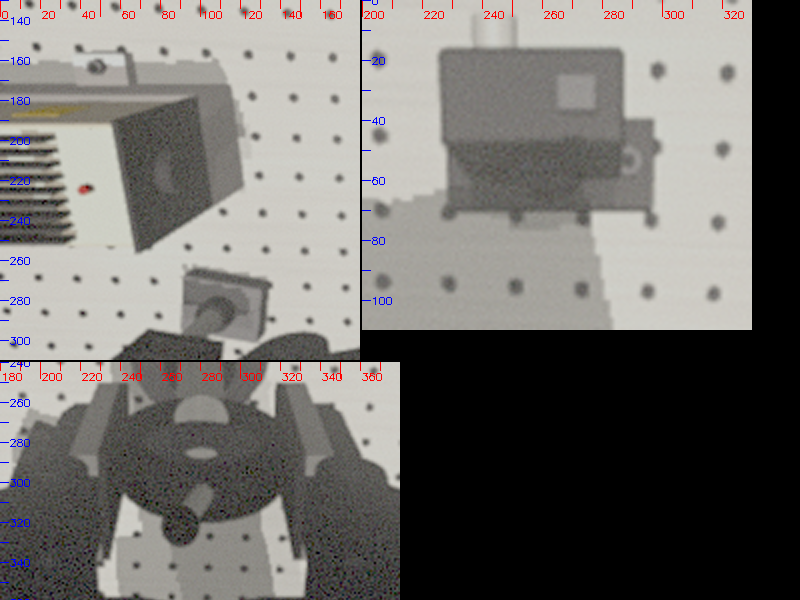

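v8 shows the iris held square in the jaws, the laser front face with its top corners at (56,190) and (68,256), a faint snout at (85,215), and the photodiode box top at u 226.5-287. I need the snouts at stronger contrast.

Run:
```python
from h import *
def loc(f,u0,v0,u1,v1,k,lo,g):
    a=cv2.cvtColor(cv2.imread(f"pics/{f}.png"),cv2.COLOR_BGR2GRAY)
    a=cv2.bilateralFilter(a,7,18,4)[v0:v1,u0:u1].astype(float)
    a=np.clip((a-lo)*g,0,255).astype(np.uint8); a=cv2.resize(a,None,fx=k,fy=k,interpolation=cv2.INTER_CUBIC)
    a=cv2.cvtColor(a,cv2.COLOR_GRAY2BGR)
    for u in range(-(-u0//10)*10,u1,10):
        cv2.line(a,((u-u0)*k,0),((u-u0)*k,6),(0,0,255),1); cv2.putText(a,str(u),((u-u0)*k,16),0,.35,(0,0,255),1)
    for v in range(-(-v0//10)*10,v1,10):
        cv2.line(a,(0,(v-v0)*k),(6,(v-v0)*k),(255,0,0),1); cv2.putText(a,str(v),(8,(v-v0)*k+4),0,.35,(255,90,0),1)
    return a
O=np.zeros((600,800,3),np.uint8)
for i,(t,x,y) in enumerate([(loc("w_c",45,165,125,265,5,8,5),0,0),(loc("w_c",215,5,300,80,4,8,5),405,0),(loc("w_a",105,145,165,225,4,8,5),405,302)]):
    t=t[:600-y]; O[y:y+t.shape[0],x:x+t.shape[1]]=t
cv2.imwrite("pics/v9.png",O)
P=lambda f,z,*q:print(f,z,[onz(f,u,v,z).round(4)[:2].tolist() for u,v in q])
P("w_c",.114,(56,190.5),(68,256)); P("w_c",.1,(226.5,16),(287,16),(227,47),(287,47))
for y in(.235,.23,.225,.22,.215): print(y,[np.round(proj("w_c",(.551,y,z)),1).tolist() for z in(.063,.075,.087)])
for x in(.70,.695,.69,.685,.68): print(x,[np.round(proj("w_c",(x,.06,z)),1).tolist() for z in(.0605,.075,.0895)])
```

```text
w_c 0.114 [[0.5821, 0.2324], [0.5211, 0.2303]]
w_c 0.1 [[0.726, 0.0863], [0.7277, 0.0382], [0.7035, 0.086], [0.7052, 0.0373]]
0.235 [[90.4, 209.6], [83.7, 212.8], [76.5, 216.1]]
0.23 [[95.3, 209.8], [88.7, 212.9], [81.7, 216.3]]
0.225 [[100.1, 210.0], [93.7, 213.1], [86.8, 216.5]]
0.22 [[104.9, 210.1], [98.7, 213.3], [92.0, 216.7]]
0.215 [[109.7, 210.3], [103.7, 213.5], [97.2, 216.8]]
0.7 [[261.6, 61.5], [260.7, 58.6], [259.7, 55.4]]
0.695 [[261.5, 67.3], [260.6, 64.7], [259.6, 61.8]]
0.69 [[261.4, 73.0], [260.5, 70.7], [259.5, 68.2]]
0.685 [[261.3, 78.7], [260.4, 76.7], [259.4, 74.4]]
0.68 [[261.2, 84.3], [260.3, 82.6], [259.3, 80.6]]
```

View pics/v9.png

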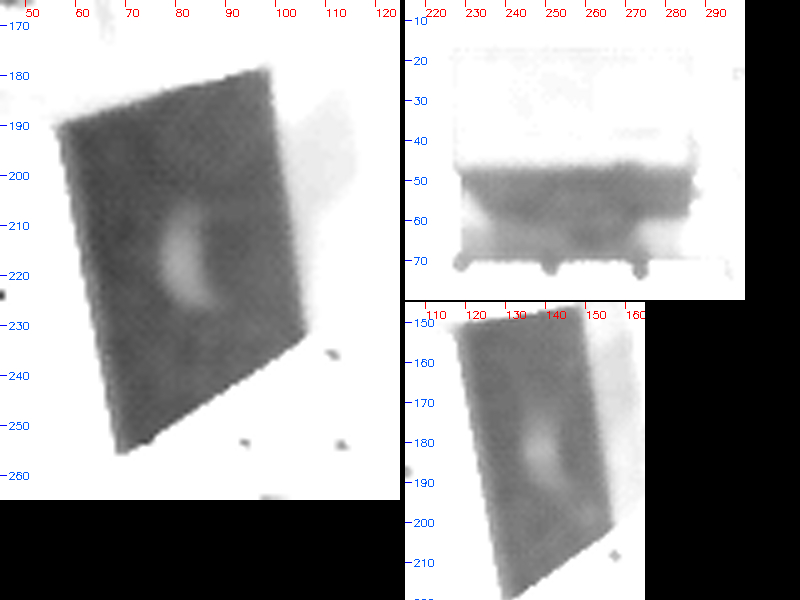

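The snout crescents, 8-9 mm wide, put the laser exit at y≈0.2245, x≈0.551. The photodiode snout's lower edge at v≈67-68 puts its front at x≈0.695 with its axis at y≈0.062, crossing the beam at about (0.5555,0.057). So the iris goes to (0.553,0.1545) with the jaws at 1.8°.

```bash
python3 -m crank '[[[0,0,0],[0,-10.7,0],-1],[[0,0,0],[0,-21,0],-1],[[-0.03,0,0],[0,-32,0],-1],[[-0.06,0,-0.01],[0,-43,0],-1],[[-0.09,0,-0.02],[0,-53,0],-1],[[-0.115,0,-0.03],[0,-64,0],-1],[[-0.115,0,-0.03],[0,-75,0],-1],[[-0.115,0,-0.03],[0,-85,0],-1]]' >/dev/null; python3 go.py .5531 .1545 .1 1.8
```

```text
clock 11.72 pos [0.5459 0.152  0.2457] head -2.53 w 0.402 q1,7 [  7. -37.]
shift [0.0054, 0.1458, 0.0027] turn [-0.01, -4.33, 0.64]
```

```bash
python3 -m crank '[[[0.005,0.02,0.003],[0,-4.3,0.6],-1],[[0.005,0.07,0.003],[0,-4.3,0.6],-1],[[0.005,0.13,0.003],[0,-4.3,0.6],-1],[[0.005,0.155,0.003],[0,-4.3,0.6],-1],[[0.005,0.155,0.003],[0,-4.3,0.6],-1],[[0.005,0.155,0.003],[0,-4.3,0.6],-1]]'; python3 go.py .5531 .1545 .0580 1.8
```

```text
clock: 12.48
eef_pos: [0.5539, 0.1553, 0.0922]
tcp_rot: [[1.0, 0.003, -0.031], [0.031, 0.001, 1.0], [0.003, -1.0, 0.001]]
contact_force: [0.6, 0.0, -2.6]
width: 0.4
clock 12.47 pos [0.5539 0.1553 0.0922] head 1.77 w 0.400 q1,7 [  3. -40.]
shift [-0.0009, 0.0342, -0.0008] turn [-0.06, -0.03, 0.16]
```

```bash
python3 -m crank '[[[-0.001,0.015,-0.001],[0,0,0.15],-1],[[-0.001,0.025,-0.001],[0,0,0.15],-1],[[-0.001,0.03,-0.001],[0,0,0.15],-1],[[-0.001,0.032,-0.001],[0,0,0.15],-1],[[-0.001,0.0335,-0.001],[0,0,0.15],-1],[[-0.001,0.0335,-0.001],[0,0,0.15],-1]]'; python3 go.py .5531 .1545 .0576 1.8
```

```text
clock: 13.22
eef_pos: [0.5531, 0.1544, 0.0588]
tcp_rot: [[1.0, 0.0, -0.031], [0.031, 0.001, 1.0], [0.0, -1.0, 0.001]]
contact_force: [-0.3, -0.2, -1.9]
width: 0.403
clock 13.22 pos [0.5531 0.1544 0.0588] head 1.77 w 0.403 q1,7 [  2. -41.]
shift [0.0, 0.0012, 0.0001] turn [-0.06, -0.03, 0.02]
```

```bash
python3 -m crank '[[[0,0.0005,0],[0,0,0],-1],[[0,0.001,0],[0,0,0],-1],[[0,0.0012,0],[0,0,0],-1],[[0,0.0012,0],[0,0,0],-1]]'; python3 -m crank '[[[0,0.0004,0],[0,0,0],-1],[[0,0.0008,0],[0,0,0],-1],[[0,0.0008,0],[0,0,0],-1]]'
```

```text
clock: 13.72
eef_pos: [0.5531, 0.1545, 0.0577]
tcp_rot: [[1.0, 0.0, -0.031], [0.031, 0.001, 1.0], [0.001, -1.0, 0.001]]
contact_force: [-0.3, 0.4, -0.7]
width: 0.399
clock: 14.1
eef_pos: [0.5532, 0.1546, 0.0576]
tcp_rot: [[1.0, 0.001, -0.031], [0.031, 0.001, 1.0], [0.001, -1.0, 0.001]]
contact_force: [-2.4, -1.5, 7.7]
width: 0.402
```

Touched down at +7.7 N. Next release, rise and work out the coarse lens pose.

```bash
python3 -m crank '[[[0,0,0],[0,0,0],1],[[0,0,0],[0,0,0],1],[[0,0,0],[0,0,0],1],[[0,0,0],[0,0,0],1],[[0,-0.06,0],[0,0,0],1],[[0,-0.12,0],[0,0,0],1],[[0,-0.15,0],[0,0,0],1]]'
python3 - <<'E'
from h import *
b=onz("w_mid",290.7,202,.014);p=onz("w_mid",277,203,.08);q=onz("w_mid",309,239,.08)
print(b,(p+q)/2,np.degrees(np.arctan2(*(p-q)[1::-1])))
grab('wrist','w_i4')
E
python3 go.py .442 -.042 .21 41
```

```text
clock: 14.98
eef_pos: [0.5543, 0.1552, 0.211]
tcp_rot: [[1.0, 0.005, -0.031], [0.031, 0.002, 1.0], [0.005, -1.0, 0.002]]
contact_force: [0.2, -0.1, 0.2]
width: 1.001
[ 0.43971428 -0.04203026  0.014     ] [ 0.4366881  -0.04264435  0.08      ] 40.49744800991746
clock 15.03 pos [0.5557 0.1558 0.2138] head 1.78 w 1.000 q1,7 [  7. -35.]
shift [-0.1198, 0.0023, -0.1942] turn [0.02, -39.22, 0.53]
```

```bash
python3 -m crank '[[[-0.03,0,-0.05],[0,-10,0],1],[[-0.06,0,-0.1],[0,-20,0],1],[[-0.09,0,-0.15],[0,-30,0],1],[[-0.122,0.01,-0.194],[0,-38.7,0.5],1],[[-0.122,0.03,-0.194],[0,-38.7,0.5],1],[[-0.122,0.03,-0.194],[0,-38.7,0.5],1],[[-0.122,0.03,-0.194],[0,-38.7,0.5],1]]'
python3 - <<'E'
from comp import *
grab('wrist','w_l')
comp([('w_l',190,140,370,300,2),('w_i4',180,150,380,300,2),('w_left',180,200,260,280,3),('w_left',290,190,360,290,3)],'v10')
E
python3 go.py .4395 -.042 .056 40.5
```

```text
clock: 15.9
eef_pos: [0.4408, -0.0409, 0.1828]
tcp_rot: [[0.76, 0.002, -0.65], [0.65, 0.001, 0.76], [0.002, -1.0, -0.001]]
contact_force: [-0.6, 1.1, -0.3]
width: 1.002
clock 15.95 pos [ 0.4409 -0.0408  0.1829] head 40.58 w 0.998 q1,7 [38. 22.]
shift [-0.0021, 0.1269, 0.0001] turn [0.05, 0.08, 0.1]
```

View pics/v10.png

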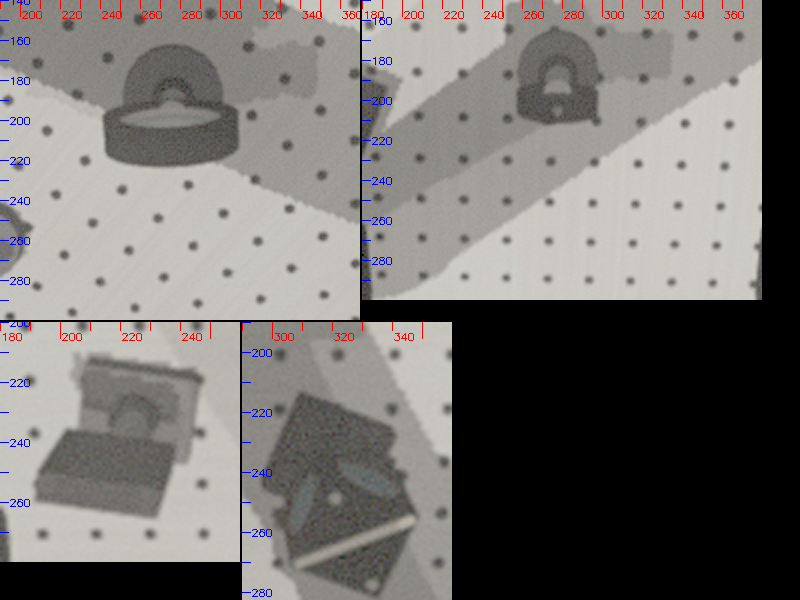

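v10 shows the lens ring level between u 241.5 and 309, base centre at about (276.2,186.8). The placed iris has its base at about (278,184) and ring at 257-298. The cube line in w_left runs from (308.7,271.3) to (347.7,255.3).

Run:
```python
from h import *
hd=lambda a,b:np.degrees(np.arctan2(*(b-a)[1::-1])).round(1)
print("lens",onz("w_l",276.2,186.8,.014),onz("w_l",275.25,200,.08))
print("iris placed",onz("w_i4",278,184,.014), onz("w_i4",277.5,190,.08))
print("lens head",hd(onz("w_l",241.5,199,.075),onz("w_l",309,198,.075)))
for f,a,b in(("w_left",(308.7,271.3),(347.7,255.3)),("w_mid",(99,242),(139,224))):
  a=onz(f,*a,.093);b=onz(f,*b,.093);print("cube",(a+b)/2,np.linalg.norm(a-b),hd(a,b))
a=onz("w_left",191.7,259.3,.097);b=onz("w_left",232.7,265,.097);print("filter",a,b,np.linalg.norm(a-b),hd(b,a))
```

```text
lens [ 0.43479735 -0.04042467  0.014     ] [ 0.43254165 -0.03782246  0.08      ]
iris placed [0.5520141  0.15656031 0.014     ] [0.55147066 0.164437   0.08      ]
lens head 41.4
cube [0.42817236 0.12743694 0.093     ] 0.045253656064082104 -65.7
cube [0.42901565 0.12911265 0.093     ] 0.045873030268826914 -65.9
filter [0.43533833 0.27247286 0.097     ] [0.42857356 0.22939744 0.097     ] 0.043603374179468954 81.1
```

Run:
```python
from h import *
R=lambda f,a:np.array([np.cos(np.radians(a)),np.sin(np.radians(a))])
def tz(p,tcp,a):
    a=np.radians(a);d=p[:2]-np.array(tcp);return (d@[np.cos(a),np.sin(a)]).round(4),(d@[-np.sin(a),np.cos(a)]).round(4)
print("lens base",tz(onz("w_l",276.2,186.8,.014),(.4409,-.0408),40.58),"rim edge",tz(onz("w_l",275.2,223,.102),(.4409,-.0408),40.58))
print("iris base",tz(onz("w_i4",278,184,.014),(.5531,.1545),1.78),"rim edge",tz(onz("w_i4",277.5,211.5,.093),(.5531,.1545),1.78))
print("iris before", tz(onz("w_i3",278.3,245,.093),(.5099,-.3709),40.62))
```

```text
lens base (np.float64(-0.0044), np.float64(0.0043)) rim edge (np.float64(-0.0042), np.float64(-0.0039))
iris base (np.float64(-0.001), np.float64(0.0021)) rim edge (np.float64(-0.0013), np.float64(-0.0055))
iris before (np.float64(-0.0022), np.float64(-0.0045))
```

```bash
python3 -m crank '[[[-0.0035,0.04,0.0035],[0,0,0],1],[[-0.0035,0.09,0.0035],[0,0,0],1],[[-0.0035,0.126,0.0035],[0,0,0],1],[[-0.0035,0.126,0.0035],[0,0,0],1],[[-0.0035,0.126,0.0035],[0,0,0],-1],[[-0.0035,0.126,0.0035],[0,0,0],-1],[[-0.0035,0.126,0.0035],[0,0,0],-1],[[-0.0035,0.126,0.0035],[0,0,0],-1]]' 40; python3 go.py .5603 -.088 .2 1.8
```

```text
clock: 16.95
eef_pos: [0.4377, -0.0406, 0.0587]
tcp_rot: [[0.76, 0.005, -0.65], [0.65, -0.001, 0.76], [0.004, -1.0, -0.004]]
contact_force: [-0.5, -0.1, 8.5]
width: 0.617
clock 16.95 pos [ 0.4377 -0.0406  0.0587] head 40.57 w 0.617 q1,7 [28.  9.]
shift [0.0628, -0.1406, -0.1163] turn [0.14, 38.77, 0.28]
```

```bash
python3 -m crank '[[[0,-0.02,0],[0,0,0],-1],[[0,-0.06,0],[0,0,0],-1],[[0.02,-0.08,-0.04],[0,10,0],-1],[[0.04,-0.08,-0.08],[0,20,0],-1],[[0.063,-0.08,-0.118],[0,30,0],-1],[[0.063,-0.08,-0.118],[0,38.8,0.3],-1],[[0.063,-0.08,-0.118],[0,38.8,0.3],-1],[[0.063,-0.08,-0.118],[0,38.8,0.3],-1]]'; python3 go.py .5603 -.0894 .0597 1.8
```

```text
clock: 17.95
eef_pos: [0.5613, -0.0891, 0.1398]
tcp_rot: [[0.999, 0.0, -0.034], [0.034, -0.002, 0.999], [0.0, -1.0, -0.003]]
contact_force: [0.6, -0.2, -2.9]
width: 0.618
clock 17.95 pos [ 0.5613 -0.0891  0.1398] head 1.95 w 0.618 q1,7 [ 27. -11.]
shift [-0.0011, 0.0801, -0.0001] turn [0.14, 0.15, 0.02]
```

```bash
python3 -m crank '[[[-0.001,0.04,0],[0.1,0.1,0],-1],[[-0.001,0.065,0],[0.1,0.1,0],-1],[[-0.001,0.075,0],[0.1,0.1,0],-1],[[-0.001,0.079,0],[0.1,0.1,0],-1],[[-0.001,0.08,0],[0.1,0.1,0],-1],[[-0.001,0.0805,0],[0.1,0.1,0],-1],[[-0.001,0.081,0],[0.1,0.1,0],-1],[[-0.001,0.081,0],[0.1,0.1,0],-1]]'; python3 go.py .5603 -.0894 .0587 1.8
```

```text
clock: 18.95
eef_pos: [0.5606, -0.0894, 0.0591]
tcp_rot: [[0.999, 0.001, -0.032], [0.032, -0.001, 0.999], [0.001, -1.0, -0.001]]
contact_force: [-0.5, 0.2, -2.1]
width: 0.613
clock 18.95 pos [ 0.5606 -0.0894  0.0591] head 1.85 w 0.613 q1,7 [ 24. -15.]
shift [-0.0003, 0.0004, 0.0] turn [0.05, 0.05, 0.05]
```

```bash
python3 -m crank '[[[0,0.0004,0],[0,0,0],-1],[[0,0.0008,0],[0,0,0],-1],[[0,0.0012,0],[0,0,0],-1],[[0,0.0012,0],[0,0,0],-1]]'
```

```text
clock: 19.45
eef_pos: [0.5606, -0.0894, 0.0589]
tcp_rot: [[0.999, 0.001, -0.032], [0.032, -0.001, 0.999], [0.001, -1.0, -0.001]]
contact_force: [-4.3, 0.7, 10.4]
width: 0.615
```

```bash
python3 -m crank '[[[0,0,0],[0,0,0],1],[[0,0,0],[0,0,0],1],[[0,0,0],[0,0,0],1],[[0,0,0],[0,0,0],1],[[0,-0.06,0],[0,0,0],1],[[0,-0.12,0],[0,0,0],1],[[0,-0.15,0],[0,0,0],1]]' | head -2; python3 -c "
from h import *
grab('wrist','w_l2')"; python3 go.py .4286 .1283 .19 -20.8
```

```text
clock: 20.32
eef_pos: [0.5619, -0.089, 0.2123]
clock 20.38 pos [ 0.5635 -0.0891  0.2151] head 1.86 w 1.004 q1,7 [29. -8.]
shift [-0.128, 0.0233, 0.2217] turn [0.07, 22.66, 0.54]
```

```bash
python3 -m crank '[[[-0.032,0,0.055],[0,6,0],1],[[-0.064,0,0.11],[0,12,0],1],[[-0.096,0.01,0.166],[0,18,0],1],[[-0.128,0.023,0.222],[0,22.7,0.5],1],[[-0.128,0.023,0.222],[0,22.7,0.5],1],[[-0.128,0.023,0.222],[0,22.7,0.5],1],[[-0.128,0.023,0.222],[0,22.7,0.5],1]]' | head -2
python3 - <<'E'
from comp import *
grab('wrist','w_q')
comp([('w_q',200,130,360,290,2),('w_l2',200,110,360,290,2)],'v11')
E
python3 go.py .4286 .1283 .056 -20.8
```

```text
clock: 21.25
eef_pos: [0.4296, 0.1272, 0.1903]
clock 21.30 pos [0.4295 0.1272 0.1903] head -20.99 w 1.001 q1,7 [  7. -56.]
shift [-0.0015, 0.1343, 0.0009] turn [0.07, -0.19, 0.08]
```

View pics/v11.png

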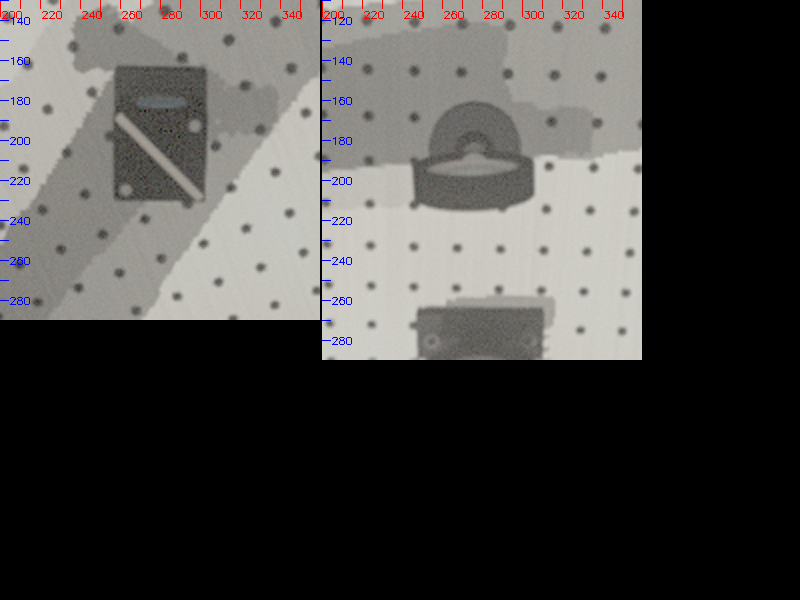

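v11 shows the cube square in the view, its line running from (259,189) to (301,230), so its top is centred at about (280,209.5). The placed lens has its ring at u 245.5-305.5 and base at about (276.5,183.5).

Run:
```python
from h import *
def tz(p,tcp,a):
    a=np.radians(a);d=p[:2]-np.array(tcp);return (d@[np.cos(a),np.sin(a)]).round(4),(d@[-np.sin(a),np.cos(a)]).round(4)
print("cube",tz(onz("w_q",280,209.5,.093),(.4295,.1272),-21))
a=onz("w_q",259,189,.093);b=onz("w_q",301,230,.093);print(np.degrees(np.arctan2(*(b-a)[1::-1])),np.linalg.norm(a-b))
print("lens base",tz(onz("w_l2",276.5,183.5,.014),(.5606,-.0894),1.85),"rim",tz(onz("w_l2",275.5,214.5,.102),(.5606,-.0894),1.85), onz("w_l2",276.5,183.5,.014))
```

```text
cube (np.float64(-0.0008), np.float64(0.0008))
-66.45123608808721 0.04598153550441722
lens base (np.float64(-0.0024), np.float64(0.0012)) rim (np.float64(-0.0028), np.float64(-0.0066)) [ 0.5581183  -0.08827669  0.014     ]
```

```bash
python3 -m crank '[[[0,0.05,0.001],[0,0,0],1],[[0,0.1,0.001],[0,0,0],1],[[0,0.133,0.001],[0,0,0],1],[[0,0.133,0.001],[0,0,0],1],[[0,0.133,0.001],[0,0,0],-1],[[0,0.133,0.001],[0,0,0],-1],[[0,0.133,0.001],[0,0,0],-1],[[0,0.133,0.001],[0,0,0],-1]]' 40; python3 go.py .5555 .057 .2 1.8
```

```text
clock: 22.3
eef_pos: [0.4307, 0.1281, 0.0585]
tcp_rot: [[0.934, 0.003, 0.358], [-0.358, -0.001, 0.934], [0.003, -1.0, -0.0]]
contact_force: [-1.8, 0.2, 7.3]
width: 0.415
clock 22.30 pos [0.4307 0.1281 0.0585] head -20.99 w 0.415 q1,7 [ -1. -68.]
shift [0.1425, -0.1411, -0.0217] turn [0.05, -22.79, 0.17]
```

```bash
python3 -m crank '[[[0,-0.03,0],[0,0,0],-1],[[0,-0.09,0],[0,0,0],-1],[[0.035,-0.12,-0.005],[0,-6,0],-1],[[0.07,-0.12,-0.01],[0,-12,0],-1],[[0.11,-0.12,-0.015],[0,-18,0],-1],[[0.1425,-0.12,-0.022],[0,-22.8,0.2],-1],[[0.1425,-0.12,-0.022],[0,-22.8,0.2],-1],[[0.1425,-0.12,-0.022],[0,-22.8,0.2],-1]]'|tail -2; python3 go.py .5555 .0575 .06 1.8
```

```text
contact_force: [-0.3, 1.0, -4.3]
width: 0.417
clock 23.30 pos [0.5545 0.0571 0.1787] head 1.79 w 0.417 q1,7 [ 16. -27.]
shift [0.0013, 0.1187, 0.0004] turn [0.03, -0.01, -0.11]
```

```bash
python3 -m crank '[[[0.001,0.05,0],[0,0,-0.1],-1],[[0.001,0.09,0],[0,0,-0.1],-1],[[0.001,0.107,0],[0,0,-0.1],-1],[[0.001,0.114,0],[0,0,-0.1],-1],[[0.001,0.117,0],[0,0,-0.1],-1],[[0.001,0.119,0],[0,0,-0.1],-1],[[0.001,0.1195,0],[0,0,-0.1],-1],[[0.001,0.12,0],[0,0,-0.1],-1]]'; python3 go.py .5555 .0575 .0585 1.8
```

```text
clock: 24.3
eef_pos: [0.5556, 0.057, 0.0592]
tcp_rot: [[1.0, 0.001, -0.031], [0.031, -0.0, 1.0], [0.001, -1.0, -0.0]]
contact_force: [-0.1, 0.3, -4.5]
width: 0.413
clock 24.30 pos [0.5556 0.057  0.0592] head 1.78 w 0.413 q1,7 [ 12. -33.]
shift [-0.0001, 0.0007, 0.0005] turn [0.03, -0.02, 0.03]
```

```bash
python3 -m crank '[[[0,0.0004,0.0005],[0,0,0],-1],[[0,0.0008,0.0005],[0,0,0],-1],[[0,0.0012,0.0005],[0,0,0],-1],[[0,0.0012,0.0005],[0,0,0],-1]]'
```

```text
clock: 24.8
eef_pos: [0.5557, 0.0577, 0.0586]
tcp_rot: [[1.0, 0.001, -0.031], [0.031, -0.001, 1.0], [0.001, -1.0, -0.001]]
contact_force: [-2.7, -0.5, 6.5]
width: 0.413
```

```bash
python3 -m crank '[[[0,0,0],[0,0,0],1],[[0,0,0],[0,0,0],1],[[0,0,0],[0,0,0],1],[[0,0,0],[0,0,0],1],[[0,-0.06,0],[0,0,0],1],[[0,-0.12,0],[0,0,0],1],[[0,-0.18,0],[0,10,0],1],[[0.01,-0.19,-0.02],[0,20,0],1]]' | head -2; python3 go.py .575 .03 .25 -88.2
```

```text
clock: 25.8
eef_pos: [0.5682, 0.0406, 0.2536]
clock 25.80 pos [0.5682 0.0406 0.2536] head -18.35 w 1.003 q1,7 [ 17. -40.]
shift [0.0098, 0.0036, -0.0079] turn [-0.47, 69.85, 0.26]
```

```bash
python3 -m crank '[[[0.01,0.003,-0.008],[0,10.7,0],1],[[0.01,0.003,-0.008],[0,21,0],1],[[0.01,0.003,-0.008],[0,32,0],1],[[0.01,0.003,-0.008],[0,43,0],1],[[0.01,0.003,-0.008],[0,53,0],1],[[0.01,0.003,-0.008],[0,64,0],1],[[0.01,0.003,-0.008],[0,69.8,0],1],[[0.01,0.003,-0.008],[0,69.8,0],1]]' >/dev/null; python3 -m crank '[[[0,0,0],[0,0,0],1],[[0,0,0],[0,0,0],1]]'
python3 - <<'E'
from comp import *
grab('wrist','w_s'); grab('top','top1')
comp([('w_s',0,10,266,310,3)],'x')
a=cv2.imread('pics/w_s.png'); a=(255*(a/255.)**.5).astype(np.uint8)
a=cv2.resize(a[0:310],(800,443),interpolation=cv2.INTER_CUBIC); k=800/560
for u in range(0,560,20): cv2.line(a,(int(u*k),0),(int(u*k),6),(0,0,255),1); u%40==0 and cv2.putText(a,str(u),(int(u*k)+1,14),0,.33,(0,0,255),1)
for v in range(0,310,20): cv2.line(a,(0,int(v*k)),(6,int(v*k)),(255,0,0),1); cv2.putText(a,str(v),(8,int(v*k)+4),0,.33,(255,0,0),1)
cv2.imwrite('pics/v12.png',a)
E
python3 go.py .433 .25 .2 81
```

```text
clock: 27.05
eef_pos: [0.575, 0.0299, 0.2506]
tcp_rot: [[0.035, 0.009, 0.999], [-0.999, 0.001, 0.035], [-0.001, -1.0, 0.009]]
contact_force: [-0.1, -0.5, -1.0]
width: 1.004
clock 27.15 pos [0.575  0.0299 0.2506] head -88.04 w 0.998 q1,7 [   7. -103.]
shift [-0.2248, 0.0495, -0.1348] turn [-0.12, -169.04, 0.72]
```

View pics/v12.png

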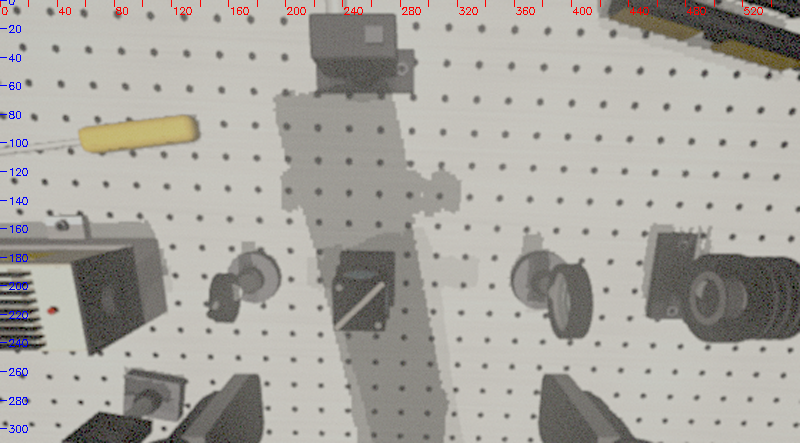

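The survey shows iris base (177.5,193.5), cube line (235.9,229.6)-(268.1,198.1), lens base (378.7,195.3), laser front corners (51,183.4) and (63,247.8), meter ring (495.6,208.6) and photodiode box u 217.5-277.5.

Run:
```python
from h import *
o=lambda u,v,z:onz("w_s",u,v,z)[:2]
L=[o(51,183.4,.114),o(63,247.8,.114)];M=o(495.6,208.6,.075);print("laser",L,"M",M)
l=(L[0]+L[1])/2+[0.0003,-.008];d=(M-l)/np.linalg.norm(M-l);n=np.array([-d[1],d[0]]);print("heading",np.degrees(np.arctan2(d[1],d[0])),"len",np.linalg.norm(M-l), "snout",l)
a=o(235.9,229.6,.093);b=o(268.1,198.1,.093)
for k,p in dict(iris=o(177.5,193.5,.014),cube=(a+b)/2,lens=o(378.7,195.3,.014)).items(): print(k,p.round(4),"along",((p-l)@d).round(4),"from M",((M-p)@d).round(4),"off",((p-l)@n).round(4))
print("line",np.degrees(np.arctan2(*(b-a)[::-1])),np.linalg.norm(b-a))
A,B,C,D=o(218.5,8.5,.103),o(277,10,.103),o(217.5,40.5,.103),o(278,40.5,.103);print(A,B,C,D)
for p in((A+B)/2,(C+D)/2): print("pd along",((p-l)@d).round(4),((p-l)@n).round(4))
```

```text
laser [array([0.5819798 , 0.23110467]), array([0.52168598, 0.22919231])] M [ 0.56310683 -0.18905333]
heading -88.47128234798448 len 0.41134822936167076 snout [0.55213289 0.22214849]
iris [0.5534 0.1527] along 0.0695 from M 0.3419 off -0.0006
cube [0.554  0.0571] along 0.165 from M 0.2463 off -0.0025
lens [ 0.5595 -0.0881] along 0.3103 from M 0.101 off -0.0009
line -43.166795399358364 0.044808753760046234
[0.72590714 0.08460663] [0.72644848 0.03816688] [0.70279854 0.08578133] [0.70449144 0.03665528]
pd along 0.1653 0.1697
pd along 0.1649 0.1472
```

The placements check out in the same-frame view: iris 69.5 mm from the laser, lens 101 mm from the meter, cube 165 mm along against 165 mm for the photodiode axis. Lateral offsets are 1-2.5 mm. Now the filter.

```bash
python3 go.py .438 .25 .19 -99; python3 -m crank '[[[-0.056,0,-0.032],[0,3,0],1],[[-0.112,0.02,-0.064],[0,6,0],1],[[-0.168,0.04,-0.097],[0,9,0],1],[[-0.225,0.06,-0.129],[0,11,0.5],1],[[-0.225,0.06,-0.129],[0,11,0.5],1],[[-0.225,0.06,-0.129],[0,11,0.5],1],[[-0.225,0.06,-0.129],[0,11,0.5],1]]' | head -2
python3 - <<'E'
from comp import *
grab('wrist','w_f')
comp([('w_f',190,120,370,300,3)],'v13')
E
python3 go.py .438 .25 .056 -99
```

```text
clock 27.15 pos [0.575  0.0299 0.2506] head -88.04 w 0.998 q1,7 [   7. -103.]
shift [-0.2246, 0.0596, -0.1299] turn [-0.48, 10.96, -0.08]
clock: 28.02
eef_pos: [0.44, 0.2492, 0.1899]
clock 28.07 pos [0.4401 0.2491 0.1899] head -99.17 w 0.996 q1,7 [ -17. -143.]
shift [0.0009, 0.1339, -0.0034] turn [-0.48, -0.17, -0.62]
```

View pics/v13.png

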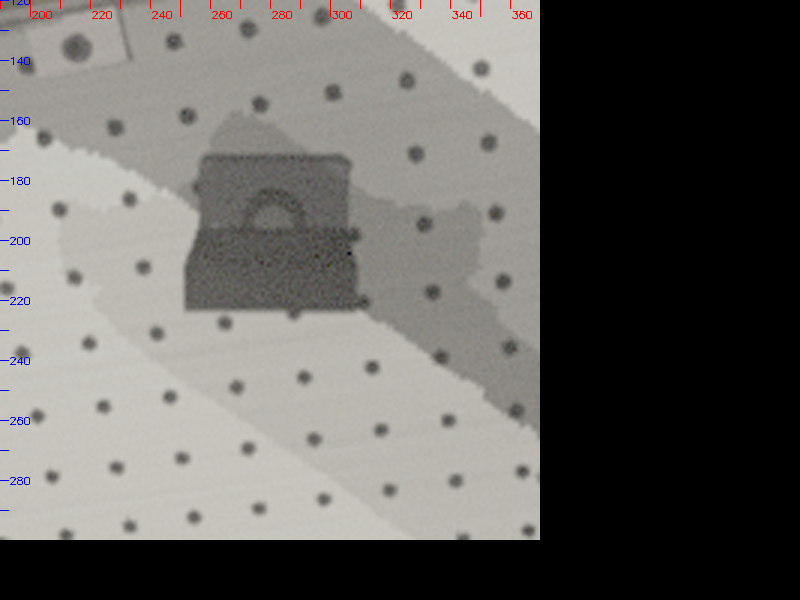

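The filter sits square in the view: frame at u 251.3-309 with its near top edge at v 223.3, base at u 257-307 with its far edge at v 171.7.

Run:
```python
from h import *
def tz(p,tcp=(.4401,.2491),a=-99.17):
    a=np.radians(a);d=p[:2]-np.array(tcp);return (d@[np.cos(a),np.sin(a)]).round(4),(d@[-np.sin(a),np.cos(a)]).round(4)
print(tz(onz("w_f",280.2,223.3,.097)),tz(onz("w_f",282,171.7,.014)))
```

```text
(np.float64(-0.0013), np.float64(-0.0088)) (np.float64(-0.0005), np.float64(0.018))
```

```bash
python3 -m crank '[[[-0.001,0.05,-0.0025],[-0.4,0,-0.5],1],[[-0.001,0.1,-0.0025],[-0.4,0,-0.5],1],[[-0.001,0.133,-0.0025],[-0.4,0,-0.5],1],[[-0.001,0.133,-0.0025],[-0.4,0,-0.5],1],[[-0.001,0.133,-0.0025],[-0.4,0,-0.5],-1],[[-0.001,0.133,-0.0025],[-0.4,0,-0.5],-1],[[-0.001,0.133,-0.0025],[-0.4,0,-0.5],-1],[[-0.001,0.133,-0.0025],[-0.4,0,-0.5],-1]]' 40; python3 go.py .6345 .0598 .21 -88.2
```

```text
clock: 29.08
eef_pos: [0.4403, 0.2519, 0.0585]
tcp_rot: [[-0.16, 0.004, 0.987], [-0.987, 0.003, -0.16], [-0.003, -1.0, 0.004]]
contact_force: [-0.3, -1.9, 5.3]
width: 0.508
clock 29.07 pos [0.4403 0.2519 0.0585] head -99.20 w 0.508 q1,7 [ -21. -150.]
shift [0.1581, -0.1512, 0.2229] turn [-0.23, -11.0, -0.16]
```

```bash
python3 -m crank '[[[0,-0.03,0],[0,0,0],-1],[[0,-0.09,0],[0,0,0],-1],[[0,-0.15,0],[0,0,0],-1],[[0,-0.16,0],[0,0,0],-1],[[0.04,-0.16,0.055],[0,-3,0],-1],[[0.08,-0.16,0.11],[0,-6,0],-1],[[0.12,-0.16,0.17],[0,-9,0],-1],[[0.158,-0.16,0.225],[0,-11,0],-1]]'|tail -2;  python3 go.py .6365 .0598 .12 -88.2
```

```text
contact_force: [0.8, 0.9, -2.2]
width: 0.506
clock 30.07 pos [0.6188 0.075  0.2176] head -88.11 w 0.506 q1,7 [   3. -108.]
shift [0.016, 0.0976, 0.017] turn [-0.13, 0.09, -0.12]
```

```bash
python3 -m crank '[[[0.016,0,0.017],[0,0,0],-1],[[0.016,0,0.017],[0,0,0],-1],[[0.016,0.05,0.017],[0,0,0],-1],[[0.016,0.1,0.017],[0,0,0],-1],[[0.016,0.135,0.017],[0,0,0],-1],[[0.016,0.15,0.017],[0,0,0],-1],[[0.016,0.156,0.017],[0,0,0],-1],[[0.016,0.156,0.017],[0,0,0],-1]]';  python3 go.py .6365 .0598 .0585 -88.2
```

```text
clock: 31.08
eef_pos: [0.6373, 0.0603, 0.0625]
tcp_rot: [[0.033, 0.004, 0.999], [-0.999, 0.002, 0.033], [-0.002, -1.0, 0.004]]
contact_force: [-0.3, 0.4, -2.2]
width: 0.507
clock 31.07 pos [0.6373 0.0603 0.0625] head -88.10 w 0.507 q1,7 [   2. -110.]
shift [0.0005, 0.004, -0.0008] turn [-0.21, 0.1, -0.13]
```

```bash
python3 -m crank '[[[0.0005,0.0015,-0.0008],[0,0,0],-1],[[0.0005,0.0025,-0.0008],[0,0,0],-1],[[0.0005,0.003,-0.0008],[0,0,0],-1],[[0.0005,0.0035,-0.0008],[0,0,0],-1],[[0.0005,0.004,-0.0008],[0,0,0],-1],[[0.0005,0.0044,-0.0008],[0,0,0],-1],[[0.0005,0.0044,-0.0008],[0,0,0],-1]]'
```

```text
clock: 31.95
eef_pos: [0.6366, 0.0597, 0.0586]
tcp_rot: [[0.033, 0.004, 0.999], [-0.999, 0.002, 0.033], [-0.002, -1.0, 0.004]]
contact_force: [-1.8, -0.4, 5.9]
width: 0.512
```

Touched down gently. Release, rise, and take a final look from above.

```bash
python3 -m crank '[[[0,0,0],[0,0,0],1],[[0,0,0],[0,0,0],1],[[0,0,0],[0,0,0],1],[[0,0,0],[0,0,0],1],[[0,-0.06,0],[0,0,0],1],[[0,-0.12,0],[0,0,0],1],[[0,-0.19,0],[0,0,0],1],[[0,-0.19,-0.03],[0,0,0],1]]' >/dev/null; python3 -m crank '[[[0,0,-0.03],[0,0,0],1],[[0,0,-0.03],[0,0,0],1],[[0,0,-0.03],[0,0,0],1]]'
python3 - <<'E'
from h import *
grab('wrist','w_z');grab('side','side1')
a=cv2.imread('pics/w_z.png')[0:300]; a=(255*(a/255.)**.5).astype(np.uint8)
a=cv2.resize(a[:,60:460],(800,600),interpolation=cv2.INTER_CUBIC); k=2
for u in range(60,460,10): cv2.line(a,((u-60)*k,0),((u-60)*k,6),(0,0,255),1); u%40==0 and cv2.putText(a,str(u),((u-60)*k+1,14),0,.33,(0,0,255),1)
for v in range(0,300,20): cv2.line(a,(0,v*k),(6,v*k),(255,0,0),1); cv2.putText(a,str(v),(8,v*k+4),0,.33,(255,0,0),1)
s=cv2.imread('pics/side1.png')[130:370,160:400]
a[400:600,0:200]=cv2.resize(s,(200,200))
s=cv2.resize(s,(310,310)); a[290:600,490:800]=s
cv2.imwrite('pics/v14.png',a)
E
```

```text
clock: 33.33
eef_pos: [0.5802, 0.058, 0.2535]
tcp_rot: [[0.032, 0.015, 0.999], [-0.999, 0.004, 0.032], [-0.004, -1.0, 0.015]]
contact_force: [0.7, -0.6, -0.4]
width: 0.997
```

The viewer limit is reached, so I'll check the filter by mask instead.

Run:
```python
from h import *
X=(.6345,.0597)
for z,dx in((.097,-.006),(.097,.006),(.014,.02),(.014,-.02)):
    print(z,dx,[np.round(proj("w_z",(X[0]+dx,X[1]+dy,z)),1).tolist() for dy in(.022,-.022)])
for n,x,y,z in(("iris",.553,.1545,.093),("cube",.5557,.0575,.093),("lens",.5605,-.088,.102),("pd",.704,.0617,.103)):print(n,np.round(proj("w_z",(x,y,z)),1))
g=cv2.GaussianBlur(cv2.imread("pics/w_z.png"),(3,3),0).max(2)
for v in range(0,170,5): print(v,"".join("#" if x<50 else ("+" if x<80 else ".") for x in g[v,200:340:2]))
```

```text
0.097 -0.006 [[256.8, 142.2], [305.3, 143.8]]
0.097 0.006 [[257.0, 128.5], [306.0, 130.2]]
0.014 0.02 [[262.5, 114.5], [301.3, 115.8]]
0.014 -0.02 [[261.9, 150.3], [299.6, 151.5]]
iris [181.6 218.2]
cube [280.9 218.7]
lens [434.4 221.4]
pd [281.6  50.6]
0 ........................+..........++..........#+.........+#..........
5 ......................................................................
10 ......................................................................
15 ......................................................................
20 ......................................................................
25 ............++..........#+++++++++++++++++++++++++++++++..+...........
30 ..........................++++++++++++++++++++++..++++++..............
35 ..........................++++++++++++++++++++.....+++++..............
40 ..........................++++++++++++++++++++++++++++++..............
45 ........................++#+++++++++++++++++++++++++++++++............
50 .............+..........++##########################++++++............
55 .........................++####
[... 981 characters left out ...]
++++......++.............
125 ..............................+++++++++++#++++++++....................
130 ..............................+###############+++#+++.................
135 .............................+###################++.+.................
140 ..+#+.......+#+........##....+#######################+.+..............
145 ..............................+##+#++##++++#++++++++...+..............
150 ...............................+++++++++++++++++++++..................
155 ......................................................................
160 ...+........+#+........++........++...................................
165 .................................+++.....++++++..................+....
```

Run:
```python
from h import *
g=cv2.cvtColor(cv2.imread("pics/w_z.png"),cv2.COLOR_BGR2GRAY).astype(float)
for u0,u1 in((262,274),(288,300)):
  print("rows",u0,[(v,int(g[v,u0:u1].mean())) for v in range(110,158)])
print("cols frame",[(u,int(g[136:142,u].mean())) for u in list(range(252,262))+list(range(300,312))])
print("cols base",[(u,int(g[120:126,u].mean())) for u in list(range(254,266))+list(range(294,308))])
print("pd cols",[(u,int(g[28:44,u].mean())) for u in list(range(246,258))+list(range(304,316))])
print("pd snout rows",[(v,int(g[v,274:290].mean())) for v in range(44,80)])
```

```text
rows 262 [(110, 95), (111, 94), (112, 94), (113, 95), (114, 97), (115, 97), (116, 90), (117, 62), (118, 51), (119, 55), (120, 54), (121, 55), (122, 53), (123, 54), (124, 53), (125, 53), (126, 55), (127, 53), (128, 53), (129, 50), (130, 39), (131, 36), (132, 40), (133, 38), (134, 41), (135, 39), (136, 37), (137, 39), (138, 40), (139, 39), (140, 38), (141, 39), (142, 37), (143, 37), (144, 41), (145, 48), (146, 50), (147, 51), (148, 53), (149, 53), (150, 50), (151, 53), (152, 68), (153, 91), (154, 95), (155, 94), (156, 94), (157, 94)]
rows 288 [(110, 153), (111, 152), (112, 151), (113, 151), (114, 154), (115, 144), (116, 105), (117, 70), (118, 66), (119, 64), (120, 64), (121, 62), (122, 61), (123, 58), (124, 57), (125, 58), (126, 58), (127, 57), (128, 58), (129, 51), (130, 45), (131, 41), (132, 47), (133, 47), (134, 43), (135, 43), (136, 46), (137, 43), (138, 42), (139, 43), (140, 41), (141, 41), (142, 41), (143, 43), (144, 45), (145, 52), (146, 53), (147, 52), (148, 54), (149, 53), (150, 52), (151, 58), (152, 82), (153, 112), (154, 119), (155, 121), (156, 123), (157, 125)]
cols frame [
[... 506 characters left out ...]
 (305, 115), (306, 115), (307, 110)]
pd cols [(246, 148), (247, 145), (248, 143), (249, 145), (250, 138), (251, 102), (252, 56), (253, 46), (254, 54), (255, 54), (256, 54), (257, 53), (304, 55), (305, 55), (306, 55), (307, 54), (308, 55), (309, 50), (310, 54), (311, 99), (312, 144), (313, 148), (314, 141), (315, 137)]
pd snout rows [(44, 53), (45, 54), (46, 52), (47, 54), (48, 55), (49, 52), (50, 44), (51, 36), (52, 33), (53, 33), (54, 31), (55, 30), (56, 31), (57, 32), (58, 32), (59, 31), (60, 29), (61, 32), (62, 32), (63, 35), (64, 37), (65, 33), (66, 31), (67, 33), (68, 35), (69, 43), (70, 45), (71, 41), (72, 43), (73, 86), (74, 125), (75, 129), (76, 125), (77, 123), (78, 127), (79, 136)]
```

Run:
```python
from h import *
print("pd box", onz("w_z",281.1,36,.103),"front edge",onz("w_z",281,50.3,.103))
for x in(.69,.692,.694,.696,.698,.7): print(x,[np.round(proj("w_z",(x,.061,z)),1).tolist()[1] for z in(.0605,.075,.0895)])
g=cv2.bilateralFilter(cv2.imread("pics/w_z.png"),7,18,4).mean(2)
for v in range(48,76): print(v," ".join("%2d"%min(99,x) for x in g[v,250:314:3]))
```

```text
pd box [0.71495312 0.0625032  0.103     ] front edge [0.70421615 0.06223576 0.103     ]
0.69 [75.8, 73.7, 71.3]
0.692 [73.6, 71.3, 68.8]
0.694 [71.4, 69.0, 66.4]
0.696 [69.2, 66.7, 63.9]
0.698 [66.9, 64.3, 61.4]
0.7 [64.7, 61.9, 58.9]
48 50 47 52 41 40 45 41 53 53 52 52 53 55 54 54 54 54 54 54 54 48 54
49 49 46 52 40 38 39 40 54 52 51 51 50 53 52 53 52 49 51 53 53 46 55
50 51 42 40 38 37 34 35 44 42 47 46 41 36 41 39 44 43 46 49 49 47 56
51 50 36 33 34 33 30 28 31 36 35 36 35 38 35 32 37 36 42 38 41 47 54
52 51 33 30 30 33 31 33 31 33 31 32 33 33 35 34 35 35 34 39 37 48 55
53 51 34 31 29 29 29 29 32 32 31 31 33 33 35 30 34 35 35 34 37 59 56
54 51 47 30 30 32 27 27 33 31 30 28 32 31 33 32 34 34 34 35 35 67 57
55 51 48 33 30 29 28 29 31 31 29 30 32 28 33 33 34 33 33 35 34 75 54
56 55 48 33 31 30 29 27 33 30 32 33 32 32 32 32 35 33 35 34 34 75 57
57 53 46 31 31 28 28 28 29 29 30 32 33 32 34 32 34 33 33 32 34 73 55
58 51 46 32 30 28 29 27 27 29 32 26 29 32 31 31 33 34 34 36 38 70 56
59 41 46 34 32 30 30 27 33 30 33 31 32 32 34 32 32 34 35 33 59 72 56
60 43 46 32 31 27 28 27 29 27 31 34 3
[... 366 characters left out ...]
6 57 58 57
66 40 40 39 35 36 36 37 34 35 30 30 33 30 40 49 50 48 50 56 58 58 59
67 42 42 39 36 34 36 36 35 38 31 32 31 30 46 48 49 49 49 55 58 58 58
68 44 42 38 35 35 35 35 35 36 35 29 31 35 46 50 50 48 50 56 57 58 58
69 40 40 38 35 34 35 37 36 37 43 37 39 46 47 49 50 49 49 55 56 56 57
70 40 40 36 35 34 34 35 36 37 42 41 43 45 46 49 48 48 49 56 57 57 56
71 39 39 35 35 33 35 32 32 37 39 41 42 42 45 45 48 48 49 53 56 55 54
72 36 36 35 34 32 30 30 32 35 40 43 44 46 42 41 52 54 54 57 58 59 49
73 41 47 48 48 45 48 34 32 50 88 89 90 90 79 40 99 99 99 99 99 98 49
74 54 80 79 78 81 79 34 34 74 99 99 99 99 99 41 99 99 99 99 99 99 45
75 71 93 93 93 92 93 43 36 76 99 99 99 99 99 41 99 99 99 99 99 99 49
```

The filter is square to the tool, but in the same frame as the photodiode it comes out about 63 mm away (camera x 0.633, snout front about 0.6965). I'll measure the cube the same way before deciding on corrections.

Run:
```python
from h import *
g=cv2.cvtColor(cv2.imread("pics/w_z.png"),cv2.COLOR_BGR2GRAY).astype(float)
c=(.5557,.0572)
for n,z,dx in(("base far",.012,.023),("cubetop near",.093,-.018),("base near",.012,-.023)): print(n,np.round(proj("w_z",(c[0]+dx,c[1],z)),1))
print("sides top z.093",[np.round(proj("w_z",(c[0],c[1]+s,.093)),1).tolist() for s in(.018,-.018)])
for u0,u1 in((262,272),(284,296)): print("rows",[(v,int(g[v,u0:u1].mean())) for v in list(range(180,200))+list(range(228,250))])
print("cols",[(u,int(g[212:222,u].mean())) for u in list(range(252,268))+list(range(292,312))])
m=(g<60).astype(np.uint8)
print("meter rows at u 500-512",[ (v,int(g[v,498:512].mean())) for v in range(150,270,3)])
print("proj meter", proj("w_z",(.5633,-.188,.075)), "ring", [proj("w_z",(.5633+s,-.188,.075)) for s in(.032,-.032)])
print("laser proj",[proj("w_z",(x,.2315,.114)) for x in(.5818,.5214)])
print("laser col 70-80 rows",[(v,int(g[v,78:84].mean())) for v in list(range(176,200))+list(range(240,268))])
```

```text
base far [281.9 181. ]
cubetop near [280.6 236.1]
base near [280.7 217.8]
sides top z.093 [[262.8, 218.1], [299.6, 219.3]]
rows [(180, 63), (181, 42), (182, 28), (183, 29), (184, 32), (185, 28), (186, 32), (187, 30), (188, 32), (189, 32), (190, 30), (191, 29), (192, 27), (193, 29), (194, 30), (195, 27), (196, 29), (197, 32), (198, 33), (199, 31), (228, 45), (229, 53), (230, 58), (231, 65), (232, 68), (233, 66), (234, 65), (235, 60), (236, 51), (237, 48), (238, 58), (239, 58), (240, 56), (241, 64), (242, 72), (243, 74), (244, 75), (245, 75), (246, 75), (247, 75), (248, 77), (249, 76)]
rows [(180, 69), (181, 54), (182, 32), (183, 28), (184, 30), (185, 31), (186, 33), (187, 31), (188, 33), (189, 32), (190, 33), (191, 29), (192, 28), (193, 32), (194, 31), (195, 29), (196, 36), (197, 40), (198, 41), (199, 41), (228, 29), (229, 27), (230, 28), (231, 34), (232, 43), (233, 46), (234, 45), (235, 38), (236, 29), (237, 38), (238, 56), (239, 64), (240, 63), (241, 65), (242, 69), (243, 75), (244, 75), (245, 75), (246, 76), (247, 74), (248, 76), (249, 75)]
cols [(252, 74), (253, 73), (254, 72), (2
[... 1129 characters left out ...]
8)), (np.float64(94.43684625673694), np.float64(254.23509282352074))]
laser col 70-80 rows [(176, 50), (177, 61), (178, 82), (179, 101), (180, 98), (181, 75), (182, 56), (183, 54), (184, 54), (185, 53), (186, 55), (187, 53), (188, 55), (189, 53), (190, 53), (191, 72), (192, 112), (193, 146), (194, 153), (195, 155), (196, 156), (197, 156), (198, 156), (199, 155), (240, 155), (241, 155), (242, 155), (243, 154), (244, 156), (245, 155), (246, 155), (247, 155), (248, 156), (249, 155), (250, 153), (251, 149), (252, 149), (253, 153), (254, 155), (255, 154), (256, 154), (257, 153), (258, 155), (259, 156), (260, 155), (261, 154), (262, 154), (263, 154), (264, 154), (265, 154), (266, 150), (267, 135)]
```

The cube checks out: about 1 mm off the beam line and 0.6 mm along it. I'll regrip the filter and move it 3 mm towards the photodiode and 1 mm in y.

```bash
python3 go.py .6366 .0597 .15 -88.1; python3 -m crank '[[[-0.003,0,0.055],[0,0,0],1],[[-0.003,0.02,0.057],[-0.6,0,-0.2],1],[[-0.003,0.06,0.057],[-0.6,0,-0.2],1],[[-0.003,0.1,0.057],[-0.6,0,-0.2],1],[[-0.003,0.1,0.057],[-0.6,0,-0.2],1],[[-0.003,0.1,0.057],[-0.6,0,-0.2],1]]'; python3 go.py .6366 .0597 .0575 -88.1
```

```text
clock 33.42 pos [0.5803 0.0581 0.2532] head -88.15 w 1.000 q1,7 [   6. -106.]
shift [0.0006, 0.1039, 0.0548] turn [-0.82, -0.05, -0.21]
clock: 34.17
eef_pos: [0.6394, 0.0636, 0.1551]
tcp_rot: [[0.032, 0.005, 0.999], [-0.999, 0.001, 0.032], [-0.001, -1.0, 0.005]]
contact_force: [0.6, 0.3, 0.6]
width: 0.996
clock 34.17 pos [0.6394 0.0636 0.1551] head -88.15 w 0.996 q1,7 [   3. -108.]
shift [0.0039, 0.0976, -0.0034] turn [-0.3, -0.05, -0.04]
```

```bash
python3 -m crank '[[[0.004,0.04,-0.0034],[0,0,0],1],[[0.004,0.08,-0.0034],[0,0,0],1],[[0.004,0.097,-0.0034],[0,0,0],1],[[0.004,0.097,-0.0034],[0,0,0],1],[[0.004,0.097,-0.0034],[0,0,0],-1],[[0.004,0.097,-0.0034],[0,0,0],-1],[[0.004,0.097,-0.0034],[0,0,0],-1],[[0.004,0.097,-0.0034],[0,0,0],-1]]' 40; python3 go.py .6396 .0607 .065 -88.1
```

```text
clock: 35.17
eef_pos: [0.6377, 0.0595, 0.0596]
tcp_rot: [[0.032, 0.007, 0.999], [-0.999, 0.001, 0.032], [-0.001, -1.0, 0.007]]
contact_force: [-1.5, -0.2, 6.6]
width: 0.508
clock 35.17 pos [0.6377 0.0595 0.0596] head -88.17 w 0.508 q1,7 [   2. -110.]
shift [-0.0011, -0.0054, 0.002] turn [-0.43, -0.07, -0.03]
```

```bash
python3 -m crank '[[[0,-0.005,0],[0,0,0],-1],[[-0.001,-0.006,0.003],[0,0,0],-1],[[-0.001,-0.006,0.003],[0,0,0],-1],[[-0.001,-0.003,0.003],[0,0,0],-1],[[-0.001,-0.001,0.003],[0,0,0],-1],[[-0.001,0.0,0.003],[0,0,0],-1],[[-0.001,0.0006,0.003],[0,0,0],-1],[[-0.001,0.0012,0.003],[0,0,0],-1]]'; python3 go.py .6407 .0605 .0596 -88.17
```

```text
clock: 36.17
eef_pos: [0.6405, 0.0605, 0.0596]
tcp_rot: [[0.032, 0.007, 0.999], [-0.999, 0.0, 0.032], [-0.0, -1.0, 0.007]]
contact_force: [-5.5, -2.0, 12.9]
width: 0.513
clock 36.17 pos [0.6405 0.0605 0.0596] head -88.17 w 0.513 q1,7 [   2. -110.]
shift [0.0, -0.0, 0.0002] turn [-0.4, -0.0, -0.01]
```

```bash
python3 -m crank '[[[0,0,0],[0,0,0],1],[[0,0,0],[0,0,0],1],[[0,0,0],[0,0,0],1],[[0,0,0],[0,0,0],1],[[0,-0.06,0],[0,0,0],1],[[0,-0.12,0],[0,0,0],1],[[0,-0.19,0],[0,0,0],1],[[0,-0.19,-0.04],[0,0,0],1]]' >/dev/null; python3 -m crank '[[[0,0,-0.03],[0,0,0],1],[[0,0,-0.03],[0,0,0],1],[[0,0,-0.03],[0,0,0],1]]'
python3 - <<'E'
from h import *
grab('wrist','w_y');grab('top','top2');grab('side','side2')
g=cv2.cvtColor(cv2.imread("pics/w_y.png"),cv2.COLOR_BGR2GRAY).astype(float)
X=(.636,.0603);a=np.radians(-88.2);tx=np.array([np.cos(a),np.sin(a)]);tz=np.array([-np.sin(a),np.cos(a)])
P=lambda s,t,z:np.round(proj("w_y",(*(np.array(X)+s*tx+t*tz),z)),1).tolist()
u0,v0=P(0,0,.097);u0=int(u0)
print("pred frame near",P(0,-.006,.097),"base far",P(0,.02,.014),"near",P(0,-.02,.014),"sides",P(-.022,-.002,.097),P(.022,-.002,.097))
def edges(c,o,th): 
    d=np.diff(c); return [(o+i+.5,int(d[i])) for i in range(1,len(d)-1) if abs(d[i])>th and abs(d[i])>=abs(d[i-1]) and abs(d[i])>=abs(d[i+1])]
for s in(-16,10): print("rows",edges(g[60:170,u0+s:u0+s+10].mean(1),60,6))
v=int(P(0,0,.097)[1])
print("cols",edges(g[v-2:v+5,u0-40:u0+40].mean(0),u0-40,8))
# bystanders/others: change between top pictures
A=cv2.imread("pics/top0.png").astype(int);B=cv2.imread("pics/top2.png").astype(int)
d=(abs(A-B).max(2)>50).astype(np.uint8);d=cv2.morphologyEx(d,cv2.MORPH_OPEN,np.ones((3,3)))
n,l,s,c=cv2.connectedComponentsWithStats(d)
for i in range(1,n):
    if s[i,4]>25: print(s[i].tolist())
E
```

```text
clock: 37.55
eef_pos: [0.5741, 0.059, 0.2542]
tcp_rot: [[0.031, 0.019, 0.999], [-1.0, 0.002, 0.031], [-0.002, -1.0, 0.019]]
contact_force: [1.1, 0.0, -0.2]
width: 1.001
pred frame near [281.6, 135.0] base far [281.5, 109.0] near [281.5, 145.0] sides [257.2, 130.4] [306.0, 130.4]
rows [(68.5, 19), (71.5, 9), (90.5, -13), (94.5, 12), (108.5, -23), (120.5, -6), (135.5, 7), (145.5, 21), (155.5, -14), (159.5, 12), (166.5, -10)]
rows [(68.5, 30), (72.5, 17), (91.5, -13), (95.5, 12), (107.5, -40), (144.5, 25), (150.5, 12), (153.5, 7), (162.5, -7)]
cols [(257.5, -27), (294.5, 9), (306.5, 14)]
[24, 120, 241, 300, 43674]
[28, 193, 5, 8, 33]
[89, 208, 13, 6, 59]
[122, 217, 18, 34, 488]
[107, 219, 14, 31, 419]
[289, 220, 13, 28, 290]
[142, 225, 6, 9, 45]
[420, 250, 35, 24, 560]
[258, 277, 25, 34, 572]
[291, 346, 269, 74, 10446]
```

The filter now measures at (0.636, 0.060), 60.5 mm from the photodiode and square to its line. The arm is clear and touching nothing, so I'm handing in.

```bash
python3 -c "
from cell import job_done; print(job_done())"
```

```text
the job is handed in; nothing more can be done
None
```

I placed all four optics in the order asked: iris, lens, cube, filter. The job was handed in at about 37.7 s, with the gripper open and the arm clear of everything. After the first check put the filter about 63 mm from the photodiode, I gripped it again and moved it 3 mm closer.

My last wrist-camera checks measured each optic in the same picture as the instruments:

| Optic | Distance measured | Asked | Off its line |
|---|---|---|---|
| Iris | 69.5 mm from laser | 70 mm | about 0.6 mm |
| Lens | 101 mm from meter | 100 mm | about 0.9 mm |
| Cube | 165 mm along the beam | 165 mm (photodiode line) | about 1 mm |
| Filter | about 60.5 mm from photodiode | 60 mm | under 1 mm |

- **Cube:** an earlier reading put it 2.5 mm off the beam line. The later edge measurement gave about 1 mm, so I left it. Its diagonal measured -43.2°, which is the angle needed to send the laser's light into the photodiode.
- **Set-down:** touchdown forces were 6 to 13 N.
- **Limits of the checks:**
  - Camera and gripper positions disagreed by 1 to 2 mm.
  - The laser and photodiode snout ends are only good to 1 to 2 mm, because they are dark on dark.
  - The picture-viewing limit ran out, so I checked the filter's final position from image edges, not by eye.
- **Bystanders:** the arm went near none of them. The top-camera comparison showed no clear change there, but arm shadows covered part of that picture.

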